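Clear the analysed samples from the carousel into the tilt-out bin

TASK

The red-capped samples are finished with: tip out the orange discard bin, put every red-capped bottle into it (turn the carousel by its knob to bring each one to the notch in the clear guard, and do not forget the one left standing on the bench), then push the bin back until it clicks fully shut. The blue-capped samples are still waiting, so they must stay standing in the carousel throughout, and the other things on the bench stay where they are.

Things in the scene. Friction and masses are not known exactly. Their poses are not given: they have to be found in the camera images.
- red1: a square white plastic bottle, body 32 x 32 mm and 54 mm tall, on top of it a RED round screw cap 26 mm across, 74 mm tall overall, 60 g, closed and solid; origin at the centre of its underside, z along the bottle towards the cap. At the start it stands in one of the carousel's bays, anywhere in the ring. May be absent in this run.
- red2: a square white plastic bottle, body 32 x 32 mm and 54 mm tall, on top of it a RED round screw cap 26 mm across, 74 mm tall overall, 60 g, closed and solid; origin at the centre of its underside, z along the bottle towards the cap. At the start it stands in one of the carousel's bays, anywhere in the ring. May be absent in this run.
- red3: a square white plastic bottle, body 32 x 32 mm and 54 mm tall, on top of it a RED round screw cap 26 mm across, 74 mm tall overall, 60 g, closed and solid; origin at the centre of its underside, z along the bottle towards the cap. At the start it stands in one of the carousel's bays, anywhere in the ring. May be absent in this run.
- stray: a square white plastic bottle, body 32 x 32 mm and 54 mm tall, on top of it a RED round screw cap 26 mm across, 74 mm tall overall, 60 g, closed and solid; origin at the centre of its underside, z along the bottle towards the cap. At the start it stands on the bench to the right of the carousel.
- blue1: a square white plastic bottle, body 32 x 32 mm and 54 mm tall, on top of it a BLUE round screw cap 26 mm across, 74 mm tall overall, 60 g, closed and solid; origin at the centre of its underside, z along the bottle towards the cap. It stands in a bay of the carousel and must remain standing in the carousel.
- blue2: a square white plastic bottle, body 32 x 32 mm and 54 mm tall, on top of it a BLUE round screw cap 26 mm across, 74 mm tall overall, 60 g, closed and solid; origin at the centre of its underside, z along the bottle towards the cap. It stands in a bay of the carousel and must remain standing in the carousel.
- carousel (a joint): carousel angle about its vertical axis, rad, counter-clockwise from above positive; turns many times either way, friction about 0.06 N m, stays where left. Grey turntable 288 mm across, upper surface 30 mm above the bench, six white radial dividers making six equal open bays; dividers and rim 16 mm high. Bottles stand loose about 95 mm from the axis and turn with it; 4 or 5 are in it.
- carousel_knob (a point): centre of the round black knob by which the carousel is turned, on the carousel's axis: 42 mm across, 40 mm tall, from 128 to 168 mm above the bench, this point 148 mm above the bench. It stands above the clear guard.
- window (a point): the point of the turntable surface (30 mm above the bench, 95 mm in front of the axis) in the middle of the guard's open notch; a bay faces the arm when its bottle stands here. Its x axis points to the carousel's axis.
- bin (a joint): tilt of the orange-fronted bin about its bottom pivot, rad: 0 shut and latched, 0.78 tipped out towards the robot at its stop. A sprung ball catch at the top holds it shut: 3 to 8 N at the handle frees it or clicks it home; between 0.09 and 0.02 rad the ball is riding over. Beyond 0.5 it stays where left; nearer shut it may swing back onto the catch, but does not latch by itself.
- bin_handle (a point): middle of the bin's steel bar handle: 10 mm thick, 110 mm long, level along the point's y axis, 50 mm in front of the front panel outer face (45 mm clear between them) and 8 mm above the top edge of the panel, joined to it by a rod at each end. Shut, it is 174 mm above the bench. Moves and turns with the bin.
- bin_hinge (a point): middle of the bin's pivot line, at the foot of the front panel's outer face, 16 mm above the bench. Axes turn with the bin: x from the front panel inwards, y along the pivot, z up the front panel. The handle is at x -50, z 158 mm in this frame.
- bin_in (a point): centre of the bin's inner floor, axes as bin_hinge. The inside is 208 mm (y) by 102 mm (x); front wall 150 mm high, side walls about 95 mm, back wall 90 mm, open on top. Tipped out, its mouth is about 110 mm front to back, from the front panel's top (about 120 mm above the bench) back to the carcass.
- stand: fixed stand of the carousel, origin on the axis at bench level, x axis away from the notch. Its guard is a clear plate 118 to 122 mm above the bench, 300 mm wide, on four thin posts near its corners, covering the carousel except for a notch 136 mm wide, open towards the robot, from 45 mm in front of the axis outwards. Bottle tops (104 mm) turn beneath the plate.
- cab: fixed white carcass around the bin, origin at bench level below the bin's pivot, x to its back, y along the pivot; 246 mm wide, 127 mm deep, green roof 172 to 184 mm above the bench reaching 9 mm in front of the pivot.
- reagent: bystander: amber bottle with black cap, 64 mm across, 150 mm tall; leave alone
- beaker: bystander: glass beaker, 72 mm across, 90 mm tall; leave alone
- tipbox: bystander: blue box 70 x 90 x 50 mm; leave alone

How it is judged:
By the outcome, as a careful person would: the job done as asked, in the order asked, and still so for the second after the job is handed in, with the robot touching nothing.
Of red1, red2, red3 only 2 to 3 are there at a start; the rules pass over those that are not, and their reading is None.
At some moment in a run one of stray may be knocked a few centimetres aside while the robot is not near it.
Once in a run the grip may slacken for a moment while it holds something.
It also fails if it takes over 210 s, if anything falls off the work surface, if the arm or the gripper's body presses on something with over 40 N, if the wrist force passes 120 N, or if a joint passes its speed limit or range.

ROBOT

A 6-joint arm with a two-finger parallel gripper is mounted at the origin on the work surface. World frame = base frame: x ahead of the robot, y to its left, z up, the work surface at z = 0. Lengths are in mm, angles in degrees, forces in N, time in s.
With the tool pointing down it reaches from about 300 to 850 mm from the base axis. Payload 4.2 kg.
Tool frame: the origin (TCP) lies between the finger pads; the fingertips stand 19 mm ahead of it and the grasp point (between the pads) is the TCP; z points along the fingers, x is the direction in which the jaws open and shut, and the axes are right-handed (so a half turn about z gives the same grasp; the last joint's range is limited). The gripper opens to 91 mm and grips with 3 to 60 N. Pads are 32 mm wide; open, the fingers measure 118 mm over their backs; the gripper's body (76 mm by 178 mm) begins 60 mm behind the grasp point.
Start: joints at [73.453, 18.312, 89.639, -0, 72.044, -1.146], TCP at [152.707, 554.366, 232.976] pointing down, gripper open.
Joint ranges: [-177.97, 177.97], [-48.28, 115.42], [12.27, 149.76], [-77.06, 257.06], [2.81, 150.46], [-146.56, 146.56]. Speed limits (degrees/s): [147.25, 147.25, 180, 180, 180, 180].

INTERFACE

Orientations are given as [roll, pitch, yaw] about the fixed x, y, z axes, in that order (R = Rz(yaw) Ry(pitch) Rx(roll)).
In Python, from workcell import sensors, grab_frame, env gives the robot as it stands.
- The arm moves only by the tool servo_tool, never from a script. Its argument "motion" is one flat list of numbers, 7 for each row, row after row: the shift along the world's x, y, z in mm, then the turn, a rotation vector about the world's x, y, z in rad, then the opening in per cent of the stroke, from 0 (shut) to 100 (fully open). In form: [x, y, z, rx, ry, rz, grip, x, y, z, rx, ry, rz, grip, ...]. A call has 1 to 10 rows; each row shifts and turns the commanded pose from where the row before left it; what a row does not reach is not made up. A row lasts 1/12 s, in which the tool goes at most 41.7 mm and 7.16 degrees, less where a joint would pass 70% of its speed; a pose out of reach is approached as far as the arm can. A call with a gripper value outside its range is refused whole. The fingers move at their own pace and stop on an object; "newtons" is the grip in N (left out, the last holds). Time passes only in rows, so rows that do not move let the fingers close. It gives the time, the measured TCP pose, the force and the opening at its end, in the units of the state.
- sensors.state(): the state, without advancing time (a new reading comes with each control period).
- grab_frame(name): name is "side" or "top"; returns a dict with "image" (420x560x3 uint8, red, green, blue), "depth" (420x560 float32, mm along the optical axis (not along the pixel's ray), 0 where there is no reading), "fx", "fy", "cx", "cy" (pixels), "extrinsics" (4x4, takes a point from camera to world coordinates). Camera axes: x right, y up, looking along -z (the intrinsics and any distortion apply to the point x, -y, -z); pixel columns grow to the right and rows downward; lengths in mm; the calibration is good to about 2 mm. A picture is of the moment at which its call begins.
- env.job_done(): hands the job in, once; it reports no verdict.
The state is a dict: "time_s": time; "qpos": joint angles; "qvel": joint speeds; "effort": joint torques, N m; "ee_pos": TCP position; "ee_rot": TCP orientation; "force": force on the tool from outside, world axes, zero at the start; "torque": the same for the moment, N m; "gripper_width": finger opening in mm.
Only numpy, scipy, OpenCV 4.12 (cv2) and the standard library are available. Lean on these libraries where they do the work, as an engineer would, in place of code of your own. Each camera call takes 0.05 s, during which the arm holds its last target.

## Working session

There is one attempt and no reset: what is moved stays moved. The work goes in short steps, Python scripts to look and compute and a tool call to move; the robot and the scene stay as the last step left them, time stands still between calls to the robot, and variables do not carry over. Pictures are saved under pics/ and viewed, and the job is handed in when it is done.

Besides the shell and the picture viewer there is one more tool, called as name(argument=value, ...), one argument or row to a line, values as JSON. servo_tool: Moves the arm, as the interface text tells. Its arguments: {"type":"object","properties":{"motion":{"type":"array"},"newtons":{"type":"number"}},"required":["motion"]}

```bash
ls; mkdir -p pics; cat > h.py <<'E'
import numpy as np, cv2
from workcell import sensors, grab_frame, env
def grab(n,fn=None):
    f=grab_frame(n)
    if fn: cv2.imwrite('pics/'+fn, f['image'][:,:,::-1])
    return f
def ray(f,u,v):
    d=np.array([(u-f['cx'])/f['fx'],-(v-f['cy'])/f['fy'],-1.0])
    E=np.array(f['extrinsics']); return E[:3,3],E[:3,:3]@d
def plane(f,u,v,z):
    o,d=ray(f,u,v); return o+d*(z-o[2])/d[2]
def pt(f,u,v):
    o,d=ray(f,u,v); return o+d*f['depth'][int(v),int(u)]
def proj(f,p):
    E=np.array(f['extrinsics']); c=E[:3,:3].T@(np.array(p)-E[:3,3])
    return f['cx']+f['fx']*c[0]/-c[2], f['cy']+f['fy']*-c[1]/-c[2]
E
python3 - <<'E'
from h import *
print(sensors.state())
for n in ['side','top']:
    f=grab(n,n+'0.png'); print(n,f['fx'],f['fy'],f['cx'],f['cy'],np.round(f['extrinsics'],3).tolist(),[k for k in f])
E
```

```text
pics
{'time_s': 0.0, 'qpos': array([ 7.34523334e+01,  1.83518927e+01,  8.97050637e+01, -9.50132487e-04,
        7.20440012e+01, -1.14519456e+00]), 'qvel': array([-0.03297372, -0.05718848,  0.10286061, -0.01793453,  0.02035865,
       -0.02886087]), 'effort': array([ 4.37198105e-04, -4.12465632e+01, -2.31974745e+01,  7.27726263e-02,
        4.57722740e-02, -1.52077764e-04]), 'ee_pos': array([152.58412062, 553.90592356, 232.12682551]), 'ee_rot': array([-1.79998885e+02,  1.00955467e-01,  7.45978226e+01]), 'force': array([-0.42641743, -0.01870373,  0.37987684]), 'torque': array([-0.00196967, -0.0376949 ,  0.01512812]), 'gripper_width': 91.22117122084597}
side 417.35175428591526 417.35175428591526 278.9946324787493 214.36064945595623 [[0.684, 0.408, -0.605, -239.73], [-0.729, 0.4, -0.555, -641.865], [0.015, 0.821, 0.571, 855.796], [0.0, 0.0, 0.0, 1.0]] ['image', 'depth', 'fx', 'fy', 'cx', 'cy', 'extrinsics']
top 403.71984009812746 403.71984009812746 272.1596151126721 210.85175872076198 [[-0.009, 0.995, -0.1, 350.377], [-1.0, -0.008, 0.004, 73.237], [0.003, 0.1, 0.995, 1518.624], [0.0, 0.0, 0.0, 1.0]] ['image', 'depth', 'fx', 'fy', 'cx', 'cy', 'extrinsics']
```

View pics/side0.png

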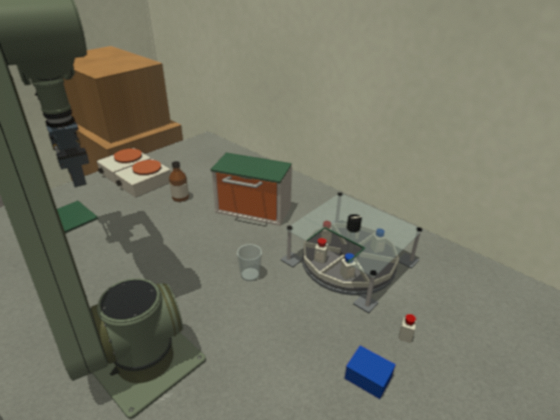

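View pics/top0.png

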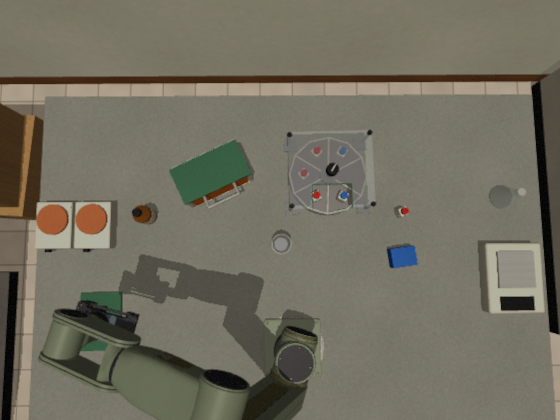

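```bash
python3 - <<'E'
from h import *
f=grab('top'); g=grab('side')
im=f['image'][:,:,::-1]
cv2.imwrite('pics/t_car.png',cv2.resize(im[115:225,270:420],None,fx=5,fy=5,interpolation=cv2.INTER_CUBIC))
cv2.imwrite('pics/t_bin.png',cv2.resize(im[130:220,160:260],None,fx=6,fy=6,interpolation=cv2.INTER_CUBIC))
im2=g['image'][:,:,::-1]
cv2.imwrite('pics/s_car.png',cv2.resize(im2[180:350,270:430],None,fx=3.5,fy=3.5,interpolation=cv2.INTER_CUBIC))
cv2.imwrite('pics/s_bin.png',cv2.resize(im2[140:240,200:310],None,fx=6,fy=6,interpolation=cv2.INTER_CUBIC))
def blobs(f,name):
    hsv=cv2.cvtColor(f['image'],cv2.COLOR_RGB2HSV)
    for c,m in [('red',(((hsv[...,0]<5)|(hsv[...,0]>174))&(hsv[...,1]>110)&(hsv[...,2]>70))),('blue',(hsv[...,0]>100)&(hsv[...,0]<130)&(hsv[...,1]>110)&(hsv[...,2]>60))]:
        n,l,s,ce=cv2.connectedComponentsWithStats(m.astype('uint8'))
        for i in range(1,n):
            if s[i,4]>8: print(name,c,s[i],np.round(ce[i],1),np.round(plane(f,*ce[i],102),1),'z72:',np.round(plane(f,*ce[i],72),1), pt(f,*ce[i]).round(0))
blobs(f,'top');blobs(g,'side')
E
```

```text
top red [314 148   6   5  26] [316.5 149.9] [710.7 -93.5 102. ] z72: [718.3 -97.1  72. ] [706. -92. 118.]
top red [301 170   6   6  25] [303.4 172.5] [628.9 -45.3 102. ] z72: [634.8 -47.8  72. ] [626. -44. 119.]
top red [313 191   8   8  43] [316.2 194.5] [549.4 -89.4 102. ] z72: [553.7 -92.9  72. ] [549. -89. 106.]
top red [401 208   8   6  39] [404.6 210.5] [ 489.7 -400.4  102. ] z72: [ 492.7 -410.4   72. ] [ 493. -411.   71.]
top blue [341 192   7   7  37] [343.9 194.9] [ 547.1 -187.3  102. ] z72: [ 551.3 -192.9   72. ] [ 547. -188.  100.]
top blue [387 246  31  22 491] [402.9 256.3] [ 329.3 -388.   102. ] z72: [ 328.9 -397.7   72. ] [ 328. -406.   47.]
side red [325 222   5   3  13] [326.7 223.1] [626.7 -46.6 102. ] z72: [661.2 -22.9  72. ] [606. -61. 120.]
side red [317 238   9   8  56] [321.4 241.3] [544.5 -90.8 102. ] z72: [575.7 -68.9  72. ] [544. -91. 102.]
side red [406 314  10  11  85] [410.  318.6] [ 461.3 -421.   102. ] z72: [ 489.2 -412.2   72. ] [ 487. -413.   74.]
side blue [378 230   5   4  16] [380.1 231.3] [ 705.8 -187.6  102. ] z72: [ 743.4 -169.5   72. ] [ 684. -198.  119.]
side blue [345 253   9   8  51] [348.7 256. ] [ 546.1 -186.3  102. ] z72: [ 577.4 -168.1   72. ] [ 545. -187.  103.]
side blue [ 345  346   50   52 1574] [369.2 371. ] [ 276.  -429.3  102. ] z72: [ 296.5 -420.8   72. ] [ 310. -415.   52.]
```

View pics/t_car.png

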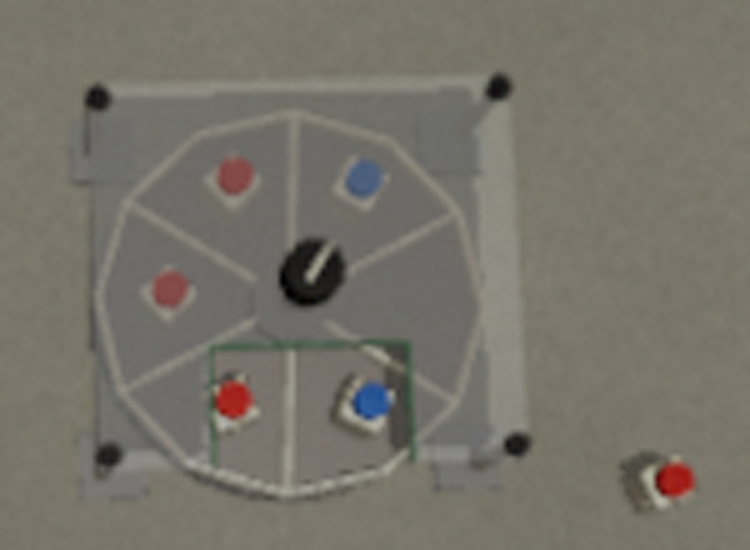

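View pics/t_bin.png

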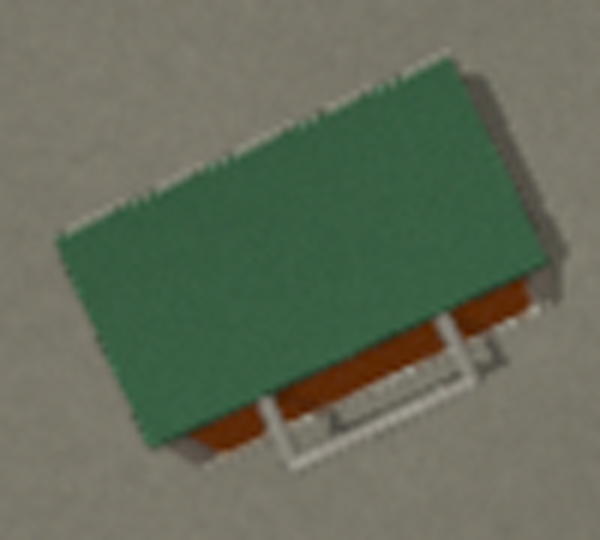

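View pics/s_car.png

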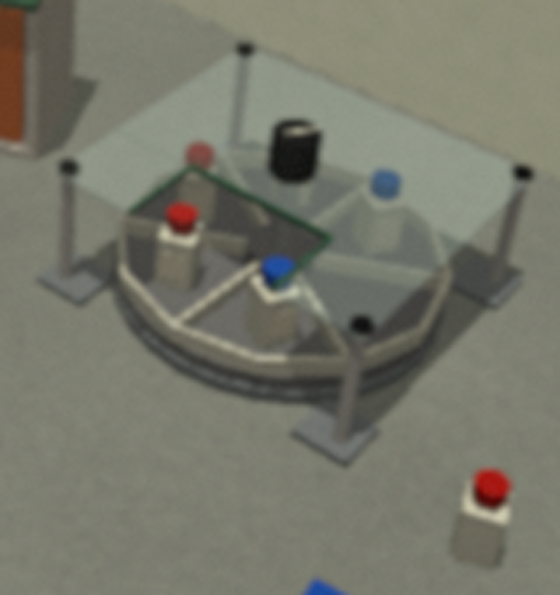

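View pics/s_bin.png

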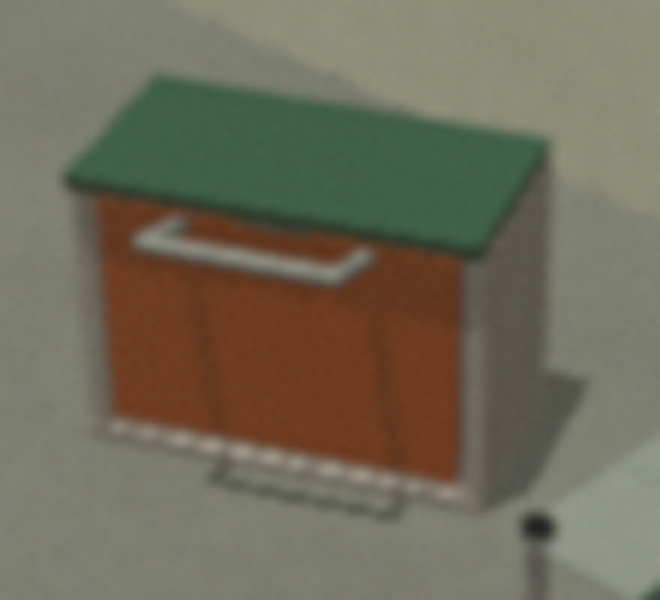

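```bash
python3 - <<'E'
from h import *
f=grab('top'); g=grab('side')
def seg(f,zz,roi):
    hsv=cv2.cvtColor(f['image'],cv2.COLOR_RGB2HSV); m=((hsv[...,0]>45)&(hsv[...,0]<85)&(hsv[...,1]>80)).astype('uint8')
    r=np.zeros_like(m); x0,x1,y0,y1=roi; r[y0:y1,x0:x1]=m[y0:y1,x0:x1]
    r=cv2.morphologyEx(r,cv2.MORPH_OPEN,np.ones((3,3)))
    ys,xs=np.nonzero(r); 
    P=np.array([plane(f,u,v,zz)[:2] for u,v in zip(xs,ys)],dtype='float32')
    return cv2.minAreaRect(P),len(P)
print('roof top',seg(f,184,(160,260,130,215)))
print('roof side',seg(g,184,(200,300,150,195)))
# dark knob, posts
def dark(f,roi,th):
    x0,x1,y0,y1=roi
    v=f['image'].max(2); m=np.zeros(v.shape,'uint8'); m[y0:y1,x0:x1]=(v[y0:y1,x0:x1]<th)
    n,l,s,c=cv2.connectedComponentsWithStats(m)
    return [(s[i],c[i]) for i in range(1,n) if s[i,4]>=6]
for nm,F,roi in [('top',f,(280,385,120,220)),('side',g,(280,430,185,285))]:
    for s,c in dark(F,roi,45): print(nm,s,c.round(1),'z168',plane(F,*c,168).round(1),'z130',plane(F,*c,130).round(1),'z148',plane(F,*c,148).round(1),pt(F,*c).round())
# bright handle
for nm,F,roi in [('top',f,(195,255,170,215)),('side',g,(215,270,170,192))]:
    x0,x1,y0,y1=roi; a=F['image'][y0:y1,x0:x1].astype(int); m=((a.min(2)>130)).astype('uint8')
    print(nm); 
    for r in m: print(''.join('#' if q else '.' for q in r))
E
```

```text
roof top (((618.7400512695312, 274.885009765625), (129.69204711914062, 242.2277069091797), 25.13513946533203), 2718)
roof side (((612.6303100585938, 271.081787109375), (122.30381774902344, 236.96755981445312), 25.076759338378906), 1209)
top [368 131   4   4  11] [369.2 132.2] z168 [ 754.5 -267.9  168. ] z130 [ 765.8 -277.5  130. ] z148 [ 760.4 -272.9  148. ] [ 766. -278.  128.]
top [287 133   4   4  11] [288.8 134.3] z168 [749.2   8.1 168. ] z130 [760.4   6.2 130. ] z148 [755.1   7.1 148. ] [762.   6. 124.]
top [326 163  12  13  95] [331.3 169.9] z168 [ 624.2 -134.6  168. ] z130 [ 631.9 -140.5  130. ] z148 [ 628.3 -137.7  148. ] [ 624. -135.  168.]
top [371 202   4   4  11] [372.5 203.6] z168 [ 507.5 -271.2  168. ] z130 [ 511.9 -280.8  130. ] z148 [ 509.8 -276.3  148. ] [ 513. -282.  125.]
top [290 205   3   3   9] [291. 206.] z168 [501.8   3.9 168. ] z130 [506.    1.9 130. ] z148 [504.    2.9 148. ] [506.   2. 131.]
side [348 217  13  15 145] [353.5 224.6] z168 [ 597.5 -157.1  168. ] z130 [ 643.8 -130.4  130. ] z148 [ 621.9 -143.   148. ] [ 610. -150.  157.]
side [418 228   3   3   
[... 3551 characters left out ...]
............................
.......................................................
.......................................................
.......................................................
.......................................................
.......................................................
.......................................................
.......................................................
.......................................................
.......................................................
.......................................................
.......................................................
.......................................................
```

```bash
cat >> h.py <<'E'
def cloud(f,roi):
    x0,x1,y0,y1=roi; U,V=np.meshgrid(np.arange(x0,x1),np.arange(y0,y1)); U=U.ravel();V=V.ravel()
    E=np.array(f['extrinsics']); D=f['depth'][V,U]
    P=np.stack([(U-f['cx'])/f['fx']*D,-(V-f['cy'])/f['fy']*D,-D],1)
    ok=D>0; return (P@E[:3,:3].T+E[:3,3])[ok],np.stack([U,V],1)[ok]
E
python3 - <<'E'
from h import *
f=grab('top'); g=grab('side')
for n,F,roi in [('top',f,(318,346,155,185)),('side',g,(340,370,205,240))]:
    P,uv=cloud(F,roi); m=(P[:,2]>164)&(P[:,2]<174); q=P[m]; print(n,m.sum(),q.mean(0).round(1),q.min(0).round(0),q.max(0).round(0))
    if m.sum()>5: print(cv2.minEnclosingCircle(q[:,:2].astype('float32')))
# handle top
P,uv=cloud(f,(195,255,170,215)); c,s=np.cos(np.radians(25.1)),np.sin(np.radians(25.1))
R=np.array([[c,s],[-s,c]])
L=P[:,:2]@R.T  # bin x,y
m=(P[:,2]>150)
x=L[m]; print('all>150 bx',np.histogram(x[:,0],bins=np.arange(600,760,6)))
for zlo,zhi in [(150,182)]:
    m=(P[:,2]>zlo)&(P[:,2]<zhi); q=np.c_[L[m],P[m,2]]; i=np.argsort(q[:,0]); print(q[i].round(0).astype(int)[:80].tolist())
print('roof in bin frame', R@[618.7,274.9])
E
```

```text
top 104 [ 631.1 -139.8  168.7] [ 610. -158.  164.] [ 652. -120.  174.]
((631.0896606445312, -139.5597381591797), 20.944480895996094)
side 104 [ 625.3 -138.7  167.8] [ 605. -157.  164.] [ 646. -118.  171.]
((626.2037353515625, -137.54486083984375), 21.517536163330078)
all>150 bx (array([ 11,   9, 134, 105, 113,  95,  89,  82,  73,  62,  60,  45,  40,
        34,  25,  16,   6,   2,   0,   0,   0,   0,   0,   0,   0,   0]), array([600, 606, 612, 618, 624, 630, 636, 642, 648, 654, 660, 666, 672,
       678, 684, 690, 696, 702, 708, 714, 720, 726, 732, 738, 744, 750,
       756]))
[[566, -69, 182], [567, -54, 178], [567, 16, 174], [567, -14, 178], [567, 9, 174], [567, 34, 180], [567, -61, 173], [568, -21, 176], [568, -43, 179], [568, 27, 178], [568, 2, 172], [568, -28, 176], [568, -36, 177], [568, -6, 172], [568, -66, 180], [568, -51, 178], [568, 42, 174], [568, 12, 177], [568, 4, 177], [568, -26, 181], [568, -18, 180], [568, 19, 175], [568, -3, 178], [569, -11, 177], [569, 29, 181], [569, 45, 177], [569, -40, 176], [570, -8, 180], [570, -70, 179], [570, 0, 177], [570, 15, 175], [570, -23, 179], [570, -15, 178], [570, -63, 175], [570, 8, 174], [570, 25, 180], [570, -30, 178], [570, 18, 181], [571, -45, 180], [571, 40, 176], [571, -52, 179], [571, -67, 180], [571, -60, 179], [571, 10, 178], [571, 3, 177], [572, 33, 172], [572, 35, 180], [572, -27, 179], [572, -34, 179], [572, 6, 182], [572, 21, 179], [572, 13, 180], [572, -49, 179], [572, -72, 182], [573, -2, 180], [573, -42, 176], [573, -24, 180], [573, 39, 180], [573, -16, 177], [573, -9, 176], [573, -46, 181], [574, 16, 181], [574, -39, 178], [574, 31, 177], [574, -54, 180], [574, -61, 180], [574, -31, 176], [574, -6, 179], [574, 2, 177], [574, -13, 179], [574, -69, 178], [575, 24, 173], [575, 34, 180], [575, -28, 180], [575, -21, 179], [575, -36, 179], [575, 19, 181], [575, -43, 179], [575, 27, 177], [575, 42, 175]]
roof in bin frame [676.88783726 -13.51132   ]
```

servo_tool(
  motion=[18, -16, 2, 0, 0, -0.0432, 35, 18, -16, 2, 0, 0, -0.0432, 35, 18, -16, 2, 0, 0, -0.0432, 35, 18, -16, 2, 0, 0, -0.0432, 35, 18, -16, 2, 0, 0, -0.0432, 35, 18, -16, 2, 0, 0, -0.0432, 35, 18, -16, 2, 0, 0, -0.0432, 35, 18, -16, 2, 0, 0, -0.0432, 35, 18, -16, 2, 0, 0, -0.0432, 35, 18, -16, 2, 0, 0, -0.0432, 35],
)

```text
time_s: 1.23
ee_pos: [333.5, 393.5, 253.2]
ee_rot: [180.0, -0.0, 49.7]
force: [0.2, -0.2, 0.2]
gripper_width: 32.1
```

servo_tool(
  motion=[18, -16, 0, 0, 0, -0.0432, 35, 18, -16, 0, 0, 0, -0.0432, 35, 18, -16, 0, 0, 0, -0.0432, 35, 18, -16, 0, 0, 0, -0.0432, 35, 18, -16, 0, 0, 0, -0.0432, 35, 18, -16, 0, 0, 0, -0.0432, 35, 18, -16, 0, 0, 0, -0.0432, 35, 18, -16, 0, 0, 0, -0.0432, 35, 12, -16, 0, 0, 0, -0.0432, 35, 12, -16, 0, 0, 0, -0.0432, 35],
)

```text
time_s: 2.07
ee_pos: [501.5, 233.4, 252.9]
ee_rot: [-180.0, -0.0, 25.0]
force: [0.6, -0.3, -0.4]
gripper_width: 31.9
```

servo_tool(
  motion=[10, -2, -10, 0, 0, 0, 35, 9, -2, -10, 0, 0, 0, 35, 0, 0, -13, 0, 0, 0, 35, 0, 0, 0, 0, 0, 0, 35],
)

```text
time_s: 2.4
ee_pos: [518.4, 230.3, 216.2]
ee_rot: [-180.0, 0.4, 25.1]
force: [-0.6, 0.4, -1.1]
gripper_width: 31.7
```

```bash
python3 - <<'E'
from h import *
print(sensors.state()['ee_pos'])
f=grab('top'); g=grab('side')
a=cv2.resize(f['image'][150:230,170:270,::-1],(500,400),interpolation=cv2.INTER_CUBIC)
b=cv2.resize(g['image'][110:230,180:310,::-1],(433,400),interpolation=cv2.INTER_CUBIC)
cv2.imwrite('pics/h1.png',cv2.resize(np.hstack([a,b]),(800,343)))
E
```

```text
[518.40410993 230.27901618 216.23206045]
```

View pics/h1.png

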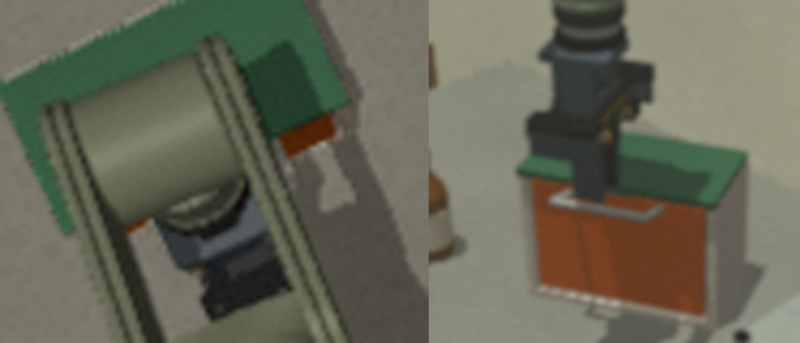

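servo_tool(
  motion=[1, 0, -10, 0, 0, 0, 35, 1, 0, -10, 0, 0, 0, 35, 0, 0, -8, 0, 0, 0, 35, 0, 0, -8, 0, 0, 0, 35, 0, 0, -8, 0, 0, 0, 35, 0, 0, 0, 0, 0, 0, 35],
)

```text
time_s: 3.0
ee_pos: [520.6, 230.0, 173.9]
ee_rot: [-180.0, 0.2, 25.1]
force: [0.3, -1.0, 0.7]
gripper_width: 32.1
```

servo_tool(
  motion=[0, 0, 0, 0, 0, 0, 2, 0, 0, 0, 0, 0, 0, 2, 0, 0, 0, 0, 0, 0, 2, 0, 0, 0, 0, 0, 0, 2, 0, 0, 0, 0, 0, 0, 2],
  newtons=10,
)

```text
time_s: 3.42
ee_pos: [521.7, 230.3, 176.5]
ee_rot: [180.0, -0.0, 25.1]
force: [-0.6, 0.2, 1.4]
gripper_width: 9.8
```

servo_tool(
  motion=[-7, -3.3, -2.5, 0, 0, 0, 2, -7, -3.3, -3.3, 0, 0, 0, 2, -6.8, -3.2, -3.5, 0, 0, 0, 2, -6.7, -3.1, -3.8, 0, 0, 0, 2],
  newtons=15,
)

```text
time_s: 3.75
ee_pos: [494.1, 217.4, 163.1]
ee_rot: [180.0, -0.1, 25.1]
force: [0.4, 0.8, 0.2]
gripper_width: 9.2
```

servo_tool(
  motion=[-6.4, -3, -4.3, 0, 0, 0, 2, -6.4, -3, -4.4, 0, 0, 0, 2, -6, -2.8, -5, 0, 0, 0, 2, -5.9, -2.8, -5.1, 0, 0, 0, 2, -5.5, -2.6, -5.6, 0, 0, 0, 2, -5.4, -2.5, -5.8, 0, 0, 0, 2],
)

```text
time_s: 4.25
ee_pos: [457.9, 200.5, 132.1]
ee_rot: [-180.0, 0.0, 25.1]
force: [0.9, 1.7, 0.5]
gripper_width: 9.4
```

servo_tool(
  motion=[-5, -2.3, -6.2, 0, 0, 0, 2, -4.9, -2.3, -6.3, 0, 0, 0, 2, -4.3, -2, -6.7, 0, 0, 0, 2, -4.3, -2, -6.9, 0, 0, 0, 2, -3, -1.4, -5.7, 0, 0, 0, 2, -3, -1.4, -5.7, 0, 0, 0, 2, 0, 0, 0, 0, 0, 0, 2],
)

```text
time_s: 4.83
ee_pos: [434.1, 189.4, 94.7]
ee_rot: [180.0, -0.0, 25.1]
force: [2.4, 0.5, -2.7]
gripper_width: 9.6
```

```bash
python3 - <<'E'
from h import *
s=sensors.state();print(s['ee_pos'],s['force'])
f=grab('top'); g=grab('side')
a=cv2.resize(f['image'][130:230,160:260,::-1],(400,400),interpolation=cv2.INTER_CUBIC)
b=cv2.resize(g['image'][130:250,190:310,::-1],(400,400),interpolation=cv2.INTER_CUBIC)
cv2.imwrite('pics/h2.png',np.hstack([a,b]))
E
```

```text
[434.13786622 189.36779369  94.68898668] [ 2.38176524  0.53829809 -2.66639269]
```

View pics/h2.png

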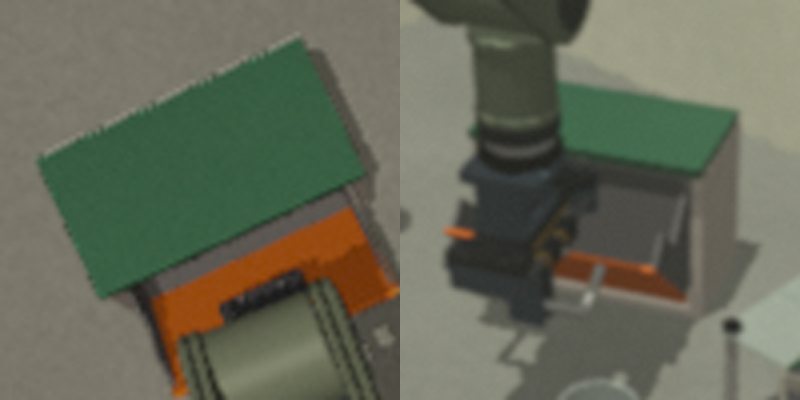

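servo_tool(
  motion=[0, 0, 0, 0, 0, 0, 30, 0, 0, 0, 0, 0, 0, 30, 0, 0, 0, 0, 0, 0, 30, 0, 0, 10, 0, 0, 0, 30, 0, 0, 20, 0, 0, 0, 30, 0, 0, 30, 0, 0, 0, 30, 0, 0, 30, 0, 0, 0, 30, 0, 0, 30, 0, 0, 0, 30, 0, 0, 30, 0, 0, 0, 30, 0, 0, 0, 0, 0, 0, 40],
)

```text
time_s: 5.77
ee_pos: [436.7, 190.4, 251.0]
ee_rot: [180.0, -0.6, 25.1]
force: [0.3, 0.3, 1.3]
gripper_width: 31.7
```

```bash
python3 - <<'E'
from h import *
s=sensors.state();print(s['ee_pos'],s['force'],s['gripper_width'])
g=grab('side')
b=cv2.resize(g['image'][130:270,190:410,::-1],(800,510),interpolation=cv2.INTER_CUBIC)
cv2.imwrite('pics/h3.png',b)
E
```

```text
[436.66754132 190.36711497 250.95659736] [0.3264354  0.26668137 1.27725133] 31.742640114894442
```

View pics/h3.png

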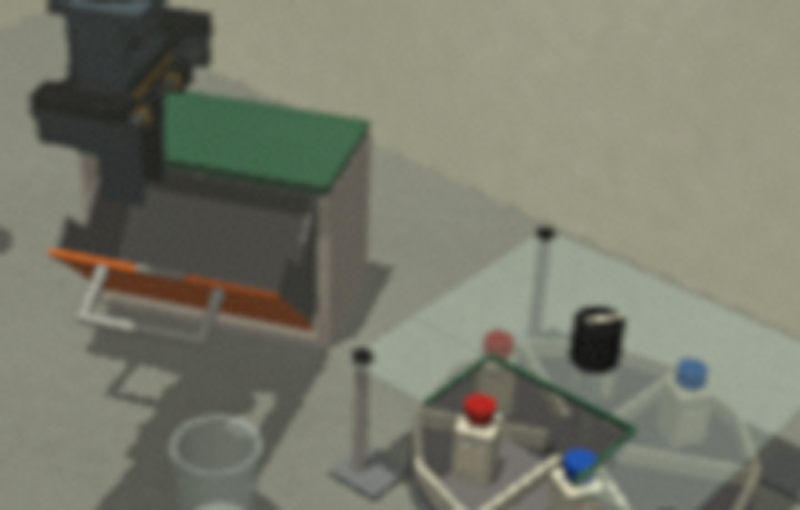

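servo_tool(
  motion=[9.6, -16.4, 0, 0, 0, -0.0742, 75, 9.6, -16.4, 0, 0, 0, -0.0742, 75, 9.6, -16.4, 0, 0, 0, -0.0742, 75, 9.6, -16.4, 0, 0, 0, -0.0742, 75, 9.6, -16.4, 0, 0, 0, -0.0742, 75, 9.6, -16.4, 0, 0, 0, -0.0742, 75, 9.6, -16.4, 0, 0, 0, -0.0742, 75, 9.6, -16.4, 0, 0, 0, -0.0742, 75, 9.6, -16.4, 0, 0, 0, -0.0742, 75, 9.6, -16.4, 0, 0, 0, -0.0742, 75],
)

```text
time_s: 6.65
ee_pos: [529.4, 24.4, 243.3]
ee_rot: [179.9, 0.2, -17.6]
force: [-0.6, 0.2, 0.3]
gripper_width: 68.8
```

servo_tool(
  motion=[9.6, -16.4, 0, 0, 0, -0.0742, 75, 9.6, -16.4, 0, 0, 0, -0.0742, 75, 9.6, -16.4, 0, 0, 0, -0.0742, 75, 9.6, -16.4, 0, 0, 0, -0.0742, 75, 9.6, -16.4, 0, 0, 0, -0.0742, 75, 9.6, -16.4, 0, 0, 0, -0.0742, 75, 9.6, -16.4, 0, 0, 0, -0.0742, 75, 9.6, -16.4, 0, 0, 0, -0.0742, 75, 9.6, -16.4, 0, 0, 0, -0.0742, 75, 9.6, -16.4, 0, 0, 0, -0.0742, 75],
)

```text
time_s: 7.48
ee_pos: [625.5, -139.3, 243.0]
ee_rot: [179.8, 0.2, -60.1]
force: [-0.2, 0.5, -0.2]
gripper_width: 68.5
```

servo_tool(
  motion=[1.5, 0, -18, 0, 0, 0, 75, 1.5, 0, -18, 0, 0, 0, 75, 0, 0, -14, 0, 0, 0, 75, 0, 0, -10, 0, 0, 0, 75, 0, 0, -10, 0, 0, 0, 75, 0, 0, -10, 0, 0, 0, 75, 0, 0, -10, 0, 0, 0, 75, 0, 0, 0, 0, 0, 0, 75],
)

```text
time_s: 8.15
ee_pos: [627.9, -138.3, 152.8]
ee_rot: [179.8, 0.2, -59.9]
force: [-0.8, 1.1, -0.4]
gripper_width: 68.8
```

servo_tool(
  motion=[0, 0, 0, 0, 0, 0, 40, 0, 0, 0, 0, 0, 0, 40, 0, 0, 0, 0, 0, 0, 40, 0, 0, 0, 0, 0, 0, 40, 0, 0, 0, 0, 0, 0, 40],
  newtons=15,
)

```text
time_s: 8.57
ee_pos: [629.2, -138.3, 155.9]
ee_rot: [-179.9, -0.0, -59.9]
force: [-0.4, 0.5, 2.4]
gripper_width: 41.8
```

servo_tool(
  motion=[0, 0, 0, 0, 0, 0.03, 40, 0, 0, 0, 0, 0, 0.05, 40, 0, 0, 0, 0, 0, 0.065, 40, 0, 0, 0, 0, 0, 0.065, 40, 0, 0, 0, 0, 0, 0.07, 40, 0, 0, 0, 0, 0, 0.07, 40, 0, 0, 0, 0, 0, 0.065, 40, 0, 0, 0, 0, 0, 0.065, 40, 0, 0, 0, 0, 0, 0.05, 40, 0, 0, 0, 0, 0, 0.03, 40],
)

```text
time_s: 9.4
ee_pos: [629.1, -138.2, 156.0]
ee_rot: [-180.0, -0.0, -27.7]
force: [-0.4, 1.1, 2.3]
gripper_width: 41.8
```

servo_tool(
  motion=[0, 0, 0, 0, 0, 0, 40, 0, 0, 0, 0, 0, 0, 75, 0, 0, 0, 0, 0, 0, 75, 0, 0, 0, 0, 0, 0, 75],
)

```text
time_s: 9.73
ee_pos: [629.1, -138.8, 155.1]
ee_rot: [180.0, -0.0, -27.9]
force: [0.3, -0.5, -0.3]
gripper_width: 59.1
```

servo_tool(
  motion=[0, 0, 10, 0, 0, 0, 75, 0, 0, 20, 0, 0, 0, 75, 0, 0, 25, 0, 0, 0, 75, 0, 0, 30, 0, 0, 0, 75, -16, 0, 10, 0, 0, -0.1, 75, -16, 0, 0, 0, 0, -0.12, 75, -16, 0, 0, 0, 0, -0.12, 75, -16, 0, 0, 0, 0, -0.12, 75, -16, 0, 0, 0, 0, -0.12, 75, -16, 0, 0, 0, 0, -0.12, 75],
)

```text
time_s: 10.57
ee_pos: [532.4, -138.7, 251.0]
ee_rot: [-180.0, -0.0, -68.3]
force: [0.3, 0.1, -0.4]
gripper_width: 68.4
```

```bash
python3 - <<'E'
from h import *
s=sensors.state();print(s['ee_pos'],s['ee_rot'],s['force'],s['gripper_width'])
f=grab('top'); g=grab('side')
a=cv2.resize(f['image'][115:225,280:390,::-1],(400,400),interpolation=cv2.INTER_CUBIC)
b=cv2.resize(g['image'][190:300,280:390,::-1],(400,400),interpolation=cv2.INTER_CUBIC)
cv2.imwrite('pics/c1.png',np.hstack([a,b]))
E
```

```text
[ 532.44616207 -138.73240543  250.96227992] [-1.79959627e+02 -4.69081238e-02 -6.83097830e+01] [ 0.29103231  0.1435031  -0.37916192] 68.42867422266244
```

View pics/c1.png

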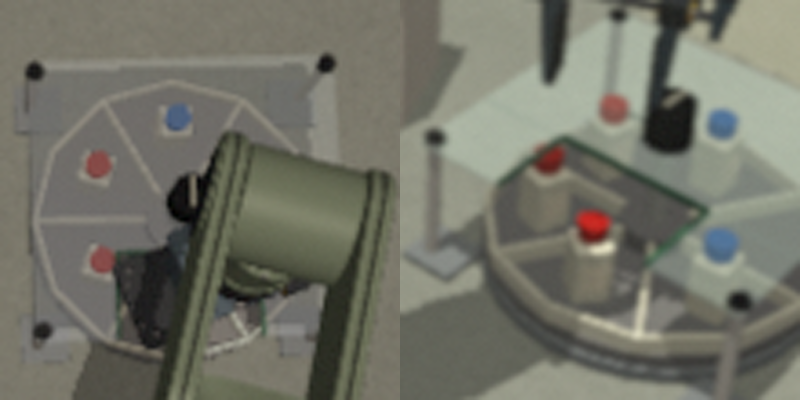

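```bash
cat >> h.py <<'E'
def caps(f,zc,roi=None,smin=110,vmin=70):
    hsv=cv2.cvtColor(f['image'],cv2.COLOR_RGB2HSV); out=[]
    for c,m in [('red',(((hsv[...,0]<5)|(hsv[...,0]>174))&(hsv[...,1]>smin)&(hsv[...,2]>vmin))),('blue',(hsv[...,0]>100)&(hsv[...,0]<130)&(hsv[...,1]>smin)&(hsv[...,2]>vmin))]:
        n,l,s,ce=cv2.connectedComponentsWithStats(m.astype('uint8'))
        for i in range(1,n):
            if s[i,4]>8 and (roi is None or (roi[0]<ce[i][0]<roi[1] and roi[2]<ce[i][1]<roi[3])): out.append((c,s[i,4],ce[i].round(1),plane(f,*ce[i],zc).round(1)))
    return out
E
python3 - <<'E'
from h import *
g=grab('side')
for c in caps(g,101,(270,430,190,345)): print(c)
b=cv2.resize(g['image'][235:285,310:370,::-1],(720,600),interpolation=cv2.INTER_CUBIC)
cv2.imwrite('pics/c2.png',b)
E
```

```text
('red', np.int32(13), array([338.5, 218.4]), array([673.8, -57. , 101. ]))
('red', np.int32(31), array([321.3, 233.6]), array([574.1, -67.2, 101. ]))
('red', np.int32(62), array([332.8, 251.2]), array([ 532.8, -141.1,  101. ]))
('red', np.int32(86), array([410.1, 318.6]), array([ 462.4, -420.7,  101. ]))
('blue', np.int32(13), array([368.5, 222.6]), array([ 720.5, -137. ,  101. ]))
('blue', np.int32(24), array([367.9, 255.8]), array([ 585.3, -223.6,  101. ]))
```

View pics/c2.png

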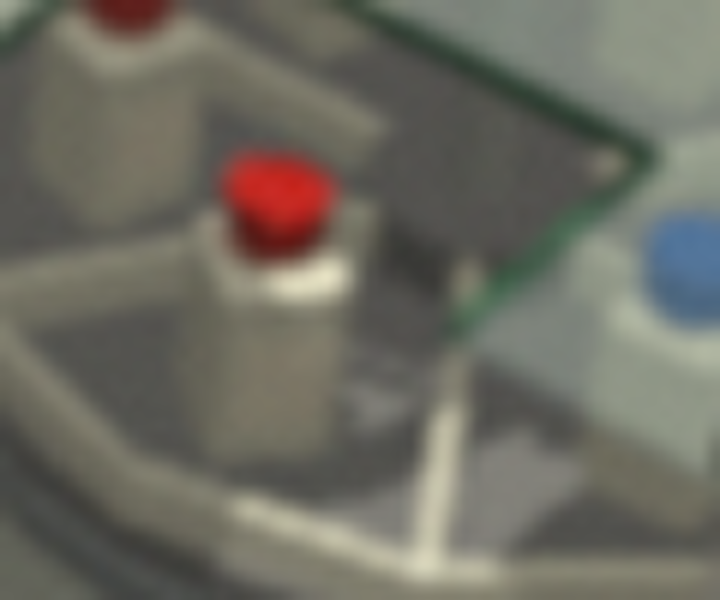

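servo_tool(
  motion=[1, 0, -20, 0, 0, -0.095, 60, 1, 0, -20, 0, 0, -0.095, 60, 1, 0, -20, 0, 0, -0.095, 60, 0, 0, -20, 0, 0, -0.095, 60, 0, 0, -16, 0, 0, 0, 60, 0, 0, -16, 0, 0, 0, 60, 0, 0, -14, 0, 0, 0, 60, 0, 0, -10, 0, 0, 0, 60, 0, 0, -8, 0, 0, 0, 60, 0, 0, 0, 0, 0, 0, 60],
)

```text
time_s: 11.55
ee_pos: [535.9, -138.5, 104.7]
ee_rot: [179.9, 0.0, -89.7]
force: [-1.0, -1.1, 0.9]
gripper_width: 54.7
```

```bash
python3 - <<'E'
from h import *
s=sensors.state();print(s['ee_pos'],s['ee_rot'],s['force'],s['gripper_width'])
g=grab('side')
b=cv2.resize(g['image'][215:285,300:380,::-1],(640,560),interpolation=cv2.INTER_CUBIC)
cv2.imwrite('pics/c3.png',b)
E
```

```text
[ 535.94086187 -138.46730216  104.65405062] [ 1.79863853e+02  3.55787198e-02 -8.96634340e+01] [-1.04630833 -1.11516929  0.89326151] 54.66323880629697
```

View pics/c3.png

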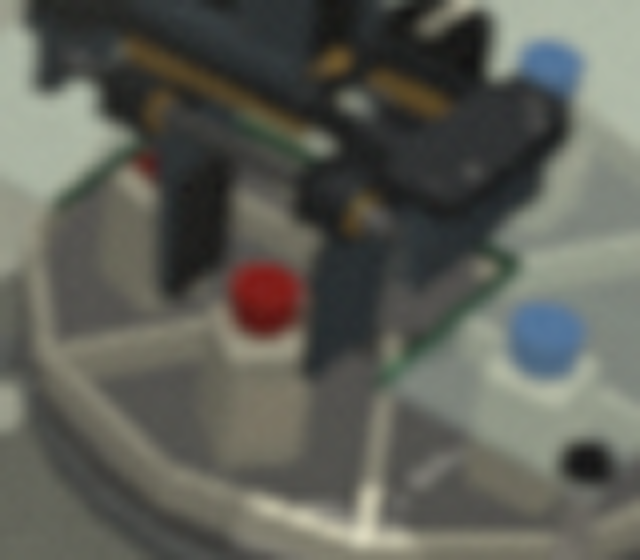

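servo_tool(
  motion=[0, 0, 0, 0, 0, 0, 10, 0, 0, 0, 0, 0, 0, 10, 0, 0, 0, 0, 0, 0, 10, 0, 0, 0, 0, 0, 0, 10, 0, 0, 0, 0, 0, 0, 10, 0, 0, 0, 0, 0, 0, 10],
  newtons=25,
)

```text
time_s: 12.1
ee_pos: [536.4, -138.7, 106.6]
ee_rot: [-179.9, -0.0, -89.7]
force: [0.2, 0.5, 1.3]
gripper_width: 25.1
```

servo_tool(
  motion=[0, 0, 5, 0, 0, 0, 10, 0, 0, 10, 0, 0, 0, 10, 0, 0, 15, 0, 0, 0, 10, 0, 0, 20, 0, 0, 0, 10, 0, 0, 25, 0, 0, 0, 10, 0, 0, 25, 0, 0, 0, 10, 0, 0, 15, 0, 0, 0, 10, 0, 0, 10, 0, 0, 0, 10],
)

```text
time_s: 12.77
ee_pos: [536.9, -138.8, 234.3]
ee_rot: [-179.8, -0.1, -89.7]
force: [0.0, -0.2, -1.4]
gripper_width: 25.6
```

```bash
python3 - <<'E'
from h import *
s=sensors.state();print(s['ee_pos'],s['ee_rot'],s['force'],s['gripper_width'])
g=grab('side')
b=cv2.resize(g['image'][165:285,300:420,::-1],(600,600),interpolation=cv2.INTER_CUBIC)
cv2.imwrite('pics/c4.png',b)
E
```

```text
[ 536.89398572 -138.82625521  234.31382986] [-1.79760089e+02 -7.32699278e-02 -8.97232824e+01] [ 0.02177639 -0.24447436 -1.42251352] 25.56010252883306
```

View pics/c4.png

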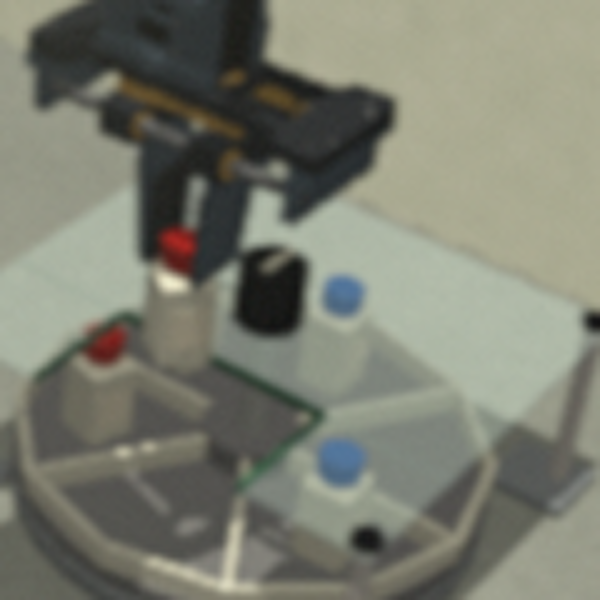

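servo_tool(
  motion=[-1, 8, 0, 0, 0, 0.02, 10, -1, 16, 0, 0, 0, 0.02, 10, -2, 22, 0, 0, 0, 0.02, 10, -2, 24, 0, 0, 0, 0.02, 10, -2, 24, 0, 0, 0, 0.02, 10, -2, 24, 0, 0, 0, 0.02, 10, -2, 24, 0, 0, 0, 0.02, 10, -2, 24, 0, 0, 0, 0.02, 10, -2, 24, 0, 0, 0, 0.02, 10, -2, 24, 0, 0, 0, 0.02, 10],
)

```text
time_s: 13.65
ee_pos: [516.6, 76.9, 229.6]
ee_rot: [179.8, 0.0, -78.1]
force: [0.2, 0.5, -0.8]
gripper_width: 25.1
```

servo_tool(
  motion=[-2, 24, 0, 0, 0, 0.025, 10, -2, 24, 0, 0, 0, 0.025, 10, -2, 24, 0, 0, 0, 0.025, 10, -2, 24, 0, 0, 0, 0.025, 10, -2, 24, 0, 0, 0, 0.025, 10, -2, 24, 0, 0, 0, 0.025, 10, -2, 24, 0, 0, 0, 0.025, 10, -2, 24, 0, 0, 0, 0.025, 10, -2, 13, 0, 0, 0, 0.025, 10, -1, 5, 0, 0, 0, 0.01, 10],
)

```text
time_s: 14.48
ee_pos: [497.8, 287.0, 229.7]
ee_rot: [179.8, 0.0, -64.6]
force: [0.3, -0.4, -0.7]
gripper_width: 25.3
```

```bash
python3 - <<'E'
from h import *
s=sensors.state();print(s['ee_pos'],s['ee_rot'],s['force'],s['gripper_width'])
g=grab('side')
b=cv2.resize(g['image'][105:245,170:310,::-1],(600,600),interpolation=cv2.INTER_CUBIC)
cv2.imwrite('pics/c5.png',b)
E
```

```text
[497.82006957 287.02831319 229.67303939] [ 1.79835845e+02  1.03299605e-02 -6.45708199e+01] [ 0.26706535 -0.40048262 -0.69200229] 25.279258095404764
```

View pics/c5.png

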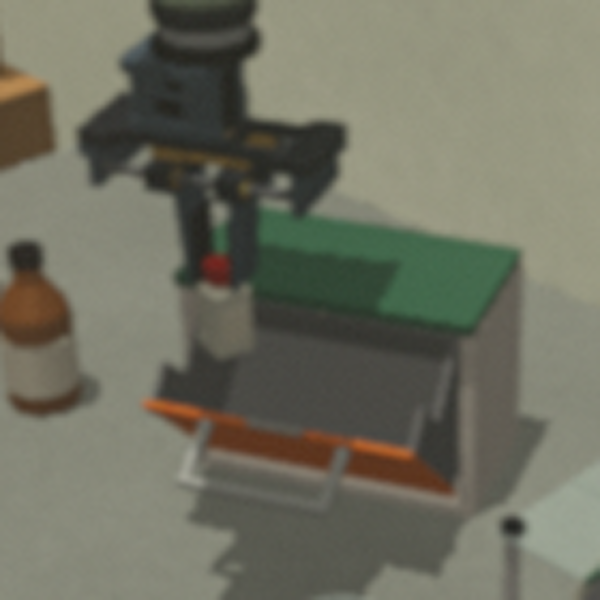

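servo_tool(
  motion=[0, 0, -8, 0, 0, 0, 10, 0, 0, -14, 0, 0, 0, 10, 0, 0, -14, 0, 0, 0, 10, 0, 0, -12, 0, 0, 0, 10, 0, 0, -7, 0, 0, 0, 10, 0, 0, 0, 0, 0, 0, 10, 0, 0, 0, 0, 0, 0, 10],
)

```text
time_s: 15.12
ee_pos: [499.2, 284.5, 176.0]
ee_rot: [180.0, -0.0, -64.9]
force: [-0.2, 0.4, -0.9]
gripper_width: 25.4
```

```bash
python3 - <<'E'
from h import *
s=sensors.state();print(s['ee_pos'],s['ee_rot'],s['force'],s['gripper_width'])
g=grab('side')
b=cv2.resize(g['image'][105:245,170:310,::-1],(600,600),interpolation=cv2.INTER_CUBIC)
cv2.imwrite('pics/c6.png',b)
E
```

```text
[499.1650628  284.48466136 175.96400692] [ 1.79953047e+02 -1.90552572e-02 -6.48630672e+01] [-0.23296485  0.38733035 -0.89866335] 25.38946796361381
```

View pics/c6.png

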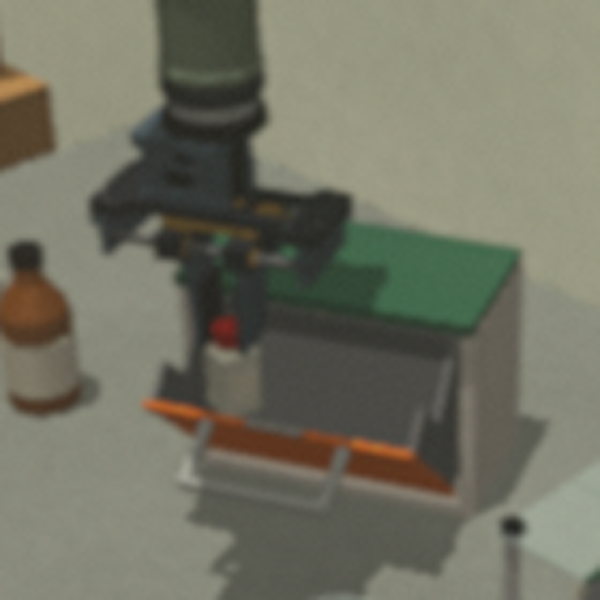

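servo_tool(
  motion=[0, 0, -6, 0, 0, 0, 10, 0, 0, 0, 0, 0, 0, 48, 0, 0, 0, 0, 0, 0, 48, 0, 0, 0, 0, 0, 0, 48, 0, 0, 0, 0, 0, 0, 48, 0, 0, 15, 0, 0, 0, 48, 0, 0, 25, 0, 0, 0, 48, 0, 0, 30, 0, 0, 0, 48],
)

```text
time_s: 15.83
ee_pos: [498.1, 284.9, 239.4]
ee_rot: [179.8, -0.0, -64.8]
force: [0.2, 0.5, 0.5]
gripper_width: 43.6
```

```bash
python3 - <<'E'
from h import *
s=sensors.state();print(s['ee_pos'],s['ee_rot'],s['force'],s['gripper_width'])
g=grab('side')
b=cv2.resize(g['image'][105:245,170:310,::-1],(600,600),interpolation=cv2.INTER_CUBIC)
cv2.imwrite('pics/c7.png',b)
E
```

```text
[498.10473975 284.87159423 239.42520743] [ 1.79752772e+02 -2.11153549e-02 -6.47963566e+01] [0.23838701 0.51608647 0.45649983] 43.61709646728344
```

View pics/c7.png

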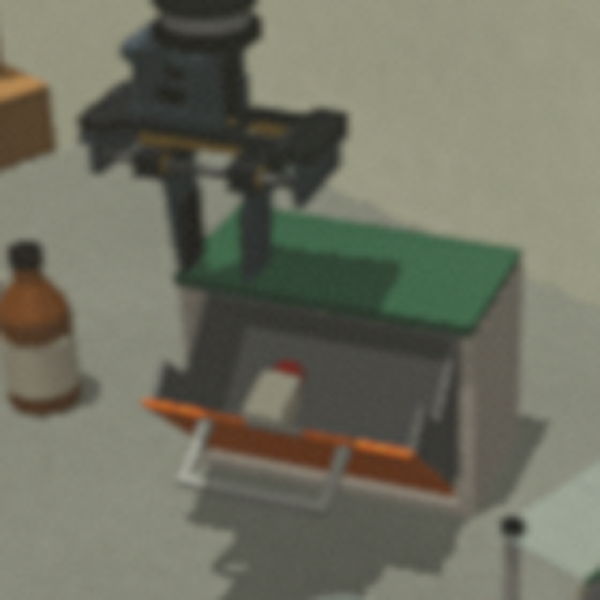

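servo_tool(
  motion=[3, -8, 0, 0, 0, -0.02, 75, 6, -20, 0, 0, 0, -0.022, 75, 7, -23, 0, 0, 0, -0.022, 75, 7, -23, 0, 0, 0, -0.022, 75, 7, -23, 0, 0, 0, -0.022, 75, 7, -23, 0, 0, 0, -0.022, 75, 7, -23, 0, 0, 0, -0.022, 75, 7, -23, 0, 0, 0, -0.022, 75, 7, -23, 0, 0, 0, -0.022, 75, 7, -23, 0, 0, 0, -0.022, 75],
)

```text
time_s: 16.72
ee_pos: [563.7, 71.7, 239.1]
ee_rot: [179.9, -0.0, -77.4]
force: [1.1, 0.0, -0.3]
gripper_width: 68.5
```

```bash
cat > top.py <<'E'
from h import *
import sys
f=grab('top'); A=np.array([631,-139.7])
s=sensors.state(); print(s['time_s'],s['ee_pos'].round(1),s['ee_rot'].round(1))
for c in caps(f,102,(275,420,110,225),60,55):
    d=c[3][:2]-A; print(c,'r',np.hypot(*d).round(1),'ang',np.degrees(np.arctan2(d[1],d[0])).round(1)%360)
cv2.imwrite('pics/'+sys.argv[1],cv2.resize(f['image'][115:225,275:420,::-1],(725,550),interpolation=cv2.INTER_CUBIC))
E
python3 top.py t2.png
```

```text
16.7667 [565.1  67.7 239.1] [179.9  -0.2 -77.6]
('red', np.int32(39), array([306.5, 159.7]), array([675. , -57.2, 102. ])) r 93.5 ang 61.9
('red', np.int32(36), array([307.6, 186.1]), array([579.6, -59.4, 102. ])) r 95.3 ang 122.6
('red', np.int32(41), array([404.7, 210.6]), array([ 489.5, -400.7,  102. ])) r 296.9 ang 241.5
('blue', np.int32(37), array([328.5, 146.9]), array([ 721.4, -136.8,  102. ])) r 90.4 ang 1.8
('blue', np.int32(30), array([354.5, 184. ]), array([ 585.9, -226.1,  102. ])) r 97.5 ang 242.4
```

View pics/t2.png

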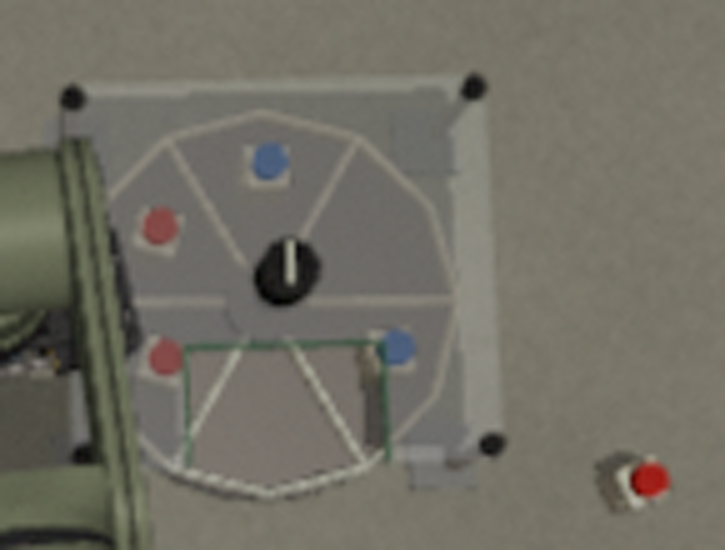

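servo_tool(
  motion=[7, -23, 0, 0, 0, -0.024, 75, 7, -23, 0, 0, 0, -0.024, 75, 7, -23, 0, 0, 0, -0.024, 75, 7, -23, 0, 0, 0, -0.024, 75, 7, -23, 0, 0, 0, -0.024, 75, 7, -23, 0, 0, 0, -0.024, 75, 7, -23, 0, 0, 0, -0.024, 75, 7, -23, 0, 0, 0, -0.024, 75, 7, -18, 0, 0, 0, -0.024, 75, 2, -6, 0, 0, 0, 0, 75],
)

```text
time_s: 17.6
ee_pos: [629.2, -137.4, 238.8]
ee_rot: [179.9, -0.1, -89.9]
force: [-0.1, 0.5, 0.0]
gripper_width: 68.2
```

servo_tool(
  motion=[0, 0, -18, 0, 0, 0, 75, 0, 0, -18, 0, 0, 0, 75, 0, 0, 0, 0, 0, 0, 75],
)

```text
time_s: 17.85
ee_pos: [626.5, -133.8, 199.8]
ee_rot: [179.5, 0.1, -89.7]
force: [-0.4, 0.8, -0.2]
gripper_width: 68.6
```

servo_tool(
  motion=[0, 0, -3, 0, 0, 0, 75, 0, 0, 0, 0, 0, 0, 75],
)

```text
time_s: 18.02
ee_pos: [629.0, -134.1, 201.2]
ee_rot: [180.0, 0.0, -89.6]
force: [0.2, 0.1, 0.9]
gripper_width: 68.4
```

servo_tool(
  motion=[0, -4.5, -8, 0, 0, 0, 75, 0, 0, -10, 0, 0, 0, 75, 0, 0, -10, 0, 0, 0, 75, 0, 0, -10, 0, 0, 0, 75, 0, 0, -10, 0, 0, 0, 75, 0, 0, 0, 0, 0, 0, 75, 0, 0, 0, 0, 0, 0, 40, 0, 0, 0, 0, 0, 0, 40, 0, 0, 0, 0, 0, 0, 40, 0, 0, 0, 0, 0, 0, 40],
  newtons=15,
)

```text
time_s: 18.85
ee_pos: [629.5, -139.2, 153.9]
ee_rot: [-179.9, -0.0, -89.7]
force: [-0.0, -0.8, -0.7]
gripper_width: 44.6
```

servo_tool(
  motion=[0, 0, 0, 0, 0, 0, 40, 0, 0, 0, 0, 0, 0.03, 40, 0, 0, 0, 0, 0, 0.05, 40, 0, 0, 0, 0, 0, 0.065, 40, 0, 0, 0, 0, 0, 0.065, 40, 0, 0, 0, 0, 0, 0.07, 40, 0, 0, 0, 0, 0, 0.07, 40, 0, 0, 0, 0, 0, 0.07, 40, 0, 0, 0, 0, 0, 0.07, 40, 0, 0, 0, 0, 0, 0.07, 40],
)

```text
time_s: 19.68
ee_pos: [629.4, -138.3, 153.8]
ee_rot: [-179.9, 0.0, -57.4]
force: [0.5, 2.8, 0.8]
gripper_width: 41.2
```

servo_tool(
  motion=[0, 0, 0, 0, 0, 0.07, 40, 0, 0, 0, 0, 0, 0.07, 40, 0, 0, 0, 0, 0, 0.07, 40, 0, 0, 0, 0, 0, 0.07, 40, 0, 0, 0, 0, 0, 0.07, 40, 0, 0, 0, 0, 0, 0.06, 40, 0, 0, 0, 0, 0, 0.03, 40, 0, 0, 0, 0, 0, 0.02, 40, 0, 0, 0, 0, 0, 0, 40],
)

```text
time_s: 20.43
ee_pos: [629.2, -138.1, 153.8]
ee_rot: [-179.9, 0.0, -31.2]
force: [-0.1, 3.9, 2.9]
gripper_width: 41.9
```

servo_tool(
  motion=[0, 0, 0, 0, 0, 0, 75, 0, 0, 0, 0, 0, 0, 75, 0, 0, 0, 0, 0, 0, 75, 0, 0, 10, 0, 0, 0, 75, 0, 0, 20, 0, 0, 0, 75, 0, 0, 25, 0, 0, 0, 75, 0, 0, 30, 0, 0, -0.06, 75, -16, 0, 10, 0, 0, -0.12, 75, -16, 0, 0, 0, 0, -0.12, 75],
)

```text
time_s: 21.18
ee_pos: [599.0, -139.9, 252.5]
ee_rot: [-179.8, -0.4, -48.8]
force: [0.6, -0.4, 0.1]
gripper_width: 68.6
```

servo_tool(
  motion=[-16, 0, 0, 0, 0, -0.12, 70, -16, 0, 0, 0, 0, -0.12, 70, -16, 0, 0, 0, 0, -0.12, 70, -14, 0, 0, 0, 0, -0.12, 70, 0, 0, 0, 0, 0, -0.12, 60, 0, 0, 0, 0, 0, -0.12, 60, 0, 0, 0, 0, 0, 0, 60],
)

```text
time_s: 21.77
ee_pos: [535.0, -139.6, 249.1]
ee_rot: [-179.9, -0.1, -89.8]
force: [-0.7, 0.3, 0.5]
gripper_width: 54.5
```

```bash
cat > side.py <<'E'
from h import *
import sys
g=grab('side')
s=sensors.state(); print(s['time_s'],s['ee_pos'].round(1),s['ee_rot'].round(1),s['gripper_width'],s['force'].round(1))
for c in caps(g,97,(270,430,190,345)): print(c)
x0,x1,y0,y1=map(int,sys.argv[2:6]); k=min(800/(x1-x0),600/(y1-y0))
cv2.imwrite('pics/'+sys.argv[1],cv2.resize(g['image'][y0:y1,x0:x1,::-1],None,fx=k,fy=k,interpolation=cv2.INTER_CUBIC))
E
python3 side.py c8.png 280 400 185 295
```

```text
21.8167 [ 535.2 -139.5  249. ] [-179.9   -0.   -89.5] 54.892240531788985 [0.5 0.7 1.2]
('red', np.int32(24), array([321.6, 233. ]), array([581.5, -62.8,  97. ]))
('red', np.int32(66), array([333. , 250.9]), array([ 538.2, -138.2,   97. ]))
('red', np.int32(85), array([410. , 318.6]), array([ 466. , -419.5,   97. ]))
('blue', np.int32(19), array([384.6, 240.6]), array([ 682.4, -218.6,   97. ]))
```

View pics/c8.png

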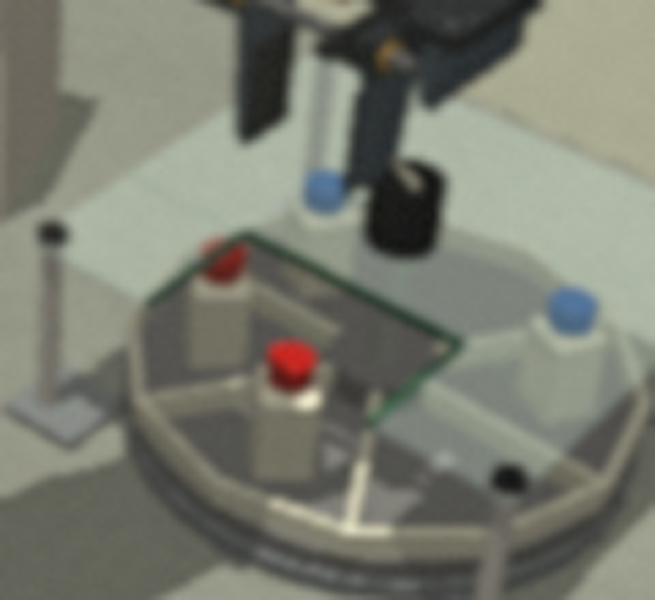

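Same layout as before: the next red is at the notch (538,-138). I descend to the cap.

servo_tool(
  motion=[1, 0, -20, 0, 0, 0, 60, 0, 0, -20, 0, 0, 0, 60, 0, 0, -20, 0, 0, 0, 60, 0, 0, -20, 0, 0, 0, 60, 0, 0, -18, 0, 0, 0, 60, 0, 0, -16, 0, 0, 0, 60, 0, 0, -14, 0, 0, 0, 60, 0, 0, -9, 0, 0, 0, 60, 0, 0, -6, 0, 0, 0, 60, 0, 0, 0, 0, 0, 0, 60],
)

```text
time_s: 22.65
ee_pos: [535.7, -139.1, 104.2]
ee_rot: [179.9, 0.0, -89.6]
force: [0.3, -0.3, 0.7]
gripper_width: 54.7
```

servo_tool(
  motion=[0, 0, 0, 0, 0, 0, 10, 0, 0, 0, 0, 0, 0, 10, 0, 0, 0, 0, 0, 0, 10, 0, 0, 0, 0, 0, 0, 10, 0, 0, 0, 0, 0, 0, 10, 0, 0, 0, 0, 0, 0, 10],
  newtons=25,
)

```text
time_s: 23.15
ee_pos: [536.4, -139.3, 105.7]
ee_rot: [-179.9, -0.0, -89.7]
force: [0.7, -0.2, 1.8]
gripper_width: 24.9
```

servo_tool(
  motion=[0, 0, 5, 0, 0, 0, 10, 0, 0, 10, 0, 0, 0, 10, 0, 0, 15, 0, 0, 0, 10, 0, 0, 20, 0, 0, 0, 10, 0, 0, 25, 0, 0, 0, 10, 0, 0, 25, 0, 0, 0, 10, 0, 0, 15, 0, 0, 0, 10, 0, 0, 10, 0, 0, 0, 10],
)

```text
time_s: 23.82
ee_pos: [536.9, -139.3, 233.3]
ee_rot: [-179.8, -0.1, -89.7]
force: [1.2, 0.3, -0.9]
gripper_width: 25.4
```

```bash
cat > bin.py <<'E'
from h import *
import sys
g=grab('side')
hsv=cv2.cvtColor(g['image'],cv2.COLOR_RGB2HSV)
s=sensors.state(); print(s['time_s'],s['ee_pos'].round(1),s['ee_rot'].round(1),s['gripper_width'],s['force'].round(1))
c,sn=np.cos(np.radians(25.1)),np.sin(np.radians(25.1)); H=np.array([567,251.5])
for c_,a,uv,p in caps(g,90,(200,310,150,230),100,60):
    o,d=ray(g,*uv)
    P=pt(g,*uv); D=P[:2]-H; print(c_,a,uv,'depth pt',P.round(0),'bin xy',(c*D[0]+sn*D[1]).round(0),(-sn*D[0]+c*D[1]).round(0))
x0,x1,y0,y1=190,310,130,230; k=6
cv2.imwrite('pics/'+sys.argv[1],cv2.resize(g['image'][y0:y1,x0:x1,::-1],None,fx=k,fy=k,interpolation=cv2.INTER_CUBIC))
E
python3 bin.py b1.png; python3 side.py c9.png 280 400 165 295
```

```text
23.8667 [ 537.5 -139.5  234.3] [-1.797e+02 -1.000e-01 -8.970e+01] 25.35068194164171 [ 0.9 -0.8  1.4]
red 13 [237.3 190. ] depth pt [577. 308.  90.] bin xy 33.0 47.0
23.9167 [ 536.9 -139.4  232.4] [-1.798e+02 -1.000e-01 -8.970e+01] 25.38125231930471 [-0.5 -0.6 -0.5]
('red', np.int32(52), array([335.8, 213.5]), array([694.3, -31.6,  97. ]))
('red', np.int32(28), array([321.4, 233.1]), array([580.7, -62.6,  97. ]))
('red', np.int32(86), array([410. , 318.7]), array([ 465.8, -419.5,   97. ]))
('blue', np.int32(19), array([384.6, 240.6]), array([ 682.4, -218.6,   97. ]))
```

View pics/b1.png

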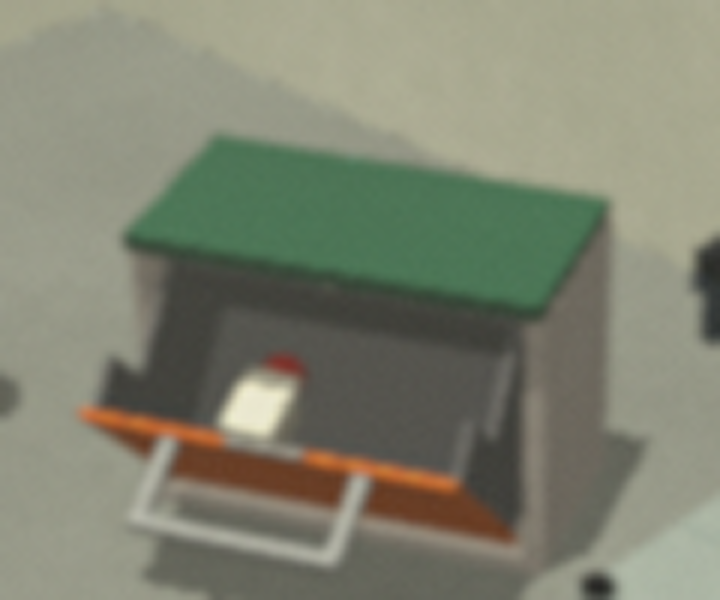

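View pics/c9.png

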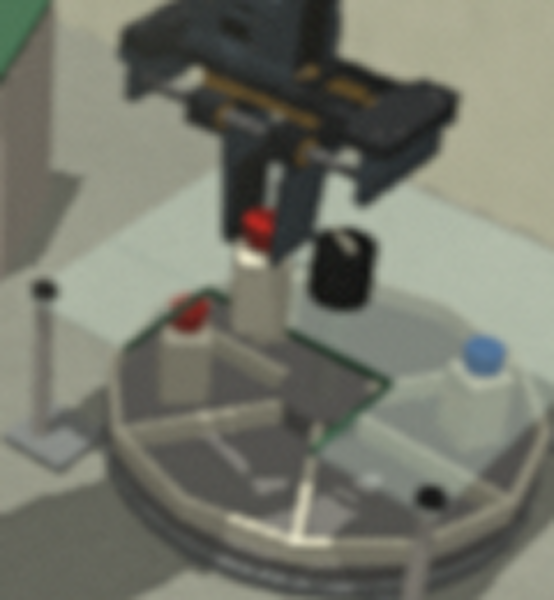

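servo_tool(
  motion=[-1, 8, 0, 0, 0, 0.02, 10, -1, 16, 0, 0, 0, 0.024, 10, -1, 22, 0, 0, 0, 0.024, 10, -1, 24, 0, 0, 0, 0.024, 10, -1, 24, 0, 0, 0, 0.024, 10, -1, 24, 0, 0, 0, 0.024, 10, -1, 24, 0, 0, 0, 0.024, 10, -1, 24, 0, 0, 0, 0.024, 10, -1, 24, 0, 0, 0, 0.024, 10, -1, 24, 0, 0, 0, 0.024, 10],
)

```text
time_s: 24.75
ee_pos: [524.7, 76.4, 228.4]
ee_rot: [179.8, 0.0, -76.0]
force: [0.2, -0.1, -0.4]
gripper_width: 25.2
```

servo_tool(
  motion=[-1, 24, 0, 0, 0, 0.024, 10, 0, 24, 0, 0, 0, 0.024, 10, 0, 24, 0, 0, 0, 0.024, 10, 0, 24, 0, 0, 0, 0.024, 10, 0, 24, 0, 0, 0, 0.024, 10, 0, 20, 0, 0, 0, 0.024, 10, 0, 12, 0, 0, 0, 0.024, 10, 0, 5, 0, 0, 0, 0.02, 10, 0, 0, -8, 0, 0, 0, 10, 0, 0, -10, 0, 0, 0, 10],
)

```text
time_s: 25.58
ee_pos: [525.1, 231.4, 211.6]
ee_rot: [-180.0, -0.0, -65.4]
force: [-0.3, -0.1, 0.5]
gripper_width: 25.5
```

servo_tool(
  motion=[0, 0, -12, 0, 0, 0, 10, 0, 0, -12, 0, 0, 0, 10, 0, 0, -8, 0, 0, 0, 10, 0, 0, 0, 0, 0, 0, 10],
)

```text
time_s: 25.92
ee_pos: [523.7, 230.2, 177.5]
ee_rot: [179.7, -0.0, -65.5]
force: [-0.1, -0.3, -0.5]
gripper_width: 24.9
```

```bash
python3 bin.py b2.png
```

```text
25.9667 [524.4 230.7 178.7] [179.8  -0.  -65.4] 25.092226360054397 [-0.4  0.4 -1.1]
red 43 [239.3 184. ] depth pt [518. 228. 173.] bin xy -55.0 -1.0
```

View pics/b2.png

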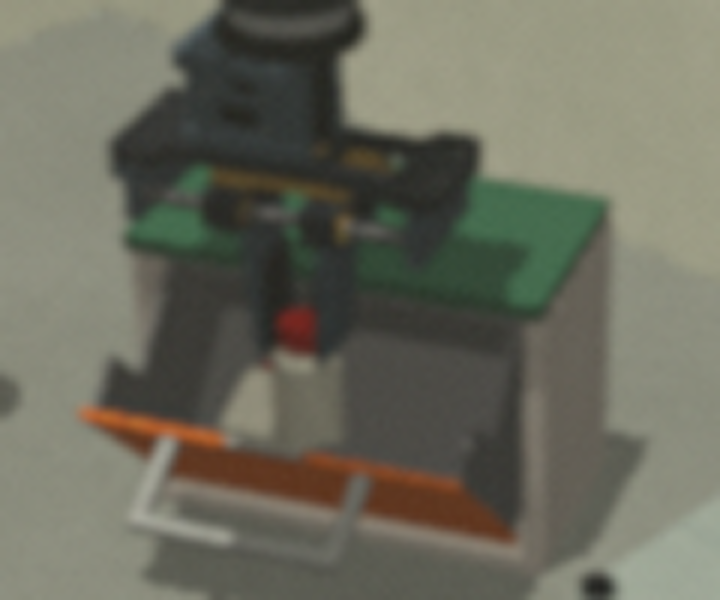

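servo_tool(
  motion=[0, 0, -8, 0, 0, 0, 10, 0, 0, 0, 0, 0, 0, 48, 0, 0, 0, 0, 0, 0, 48, 0, 0, 0, 0, 0, 0, 48, 0, 0, 0, 0, 0, 0, 48, 0, 0, 15, 0, 0, 0, 48, 0, 0, 25, 0, 0, 0, 48, 0, 0, 30, 0, 0, 0, 48],
)

```text
time_s: 26.63
ee_pos: [524.2, 231.5, 241.7]
ee_rot: [179.8, 0.0, -65.4]
force: [1.0, -0.7, -0.3]
gripper_width: 43.7
```

servo_tool(
  motion=[4, -8, 0, 0, 0, -0.02, 75, 7, -20, 0, 0, 0, -0.03, 75, 7, -23, 0, 0, 0, -0.03, 75, 7, -23, 0, 0, 0, -0.03, 75, 7, -23, 0, 0, 0, -0.03, 75, 7, -23, 0, 0, 0, -0.03, 75],
)

```text
time_s: 27.13
ee_pos: [564.4, 110.8, 242.4]
ee_rot: [-180.0, -0.0, -75.2]
force: [0.8, 0.5, -0.2]
gripper_width: 68.8
```

```bash
python3 bin.py b3.png; python3 top.py t3.png
```

```text
27.1833 [565.7 106.8 242.3] [-179.9   -0.2  -75.4] 67.81773370761303 [ 1.2 -1.7 -0.5]
red 10 [237.2 190.1] depth pt [580. 312.  87.] bin xy 37.0 49.0
27.2333 [565.  108.9 242.3] [-1.80e+02 -1.00e-01 -7.53e+01]
('red', np.int32(40), array([307.1, 185. ]), array([583.9, -57.6, 102. ])) r 94.7 ang 119.8
('red', np.int32(41), array([404.5, 210.7]), array([ 489.3, -400.1,  102. ])) r 296.5 ang 241.4
('blue', np.int32(37), array([352.2, 158.2]), array([ 679.3, -220.5,  102. ])) r 94.1 ang 300.9
('blue', np.int32(33), array([307.2, 159.6]), array([675.4, -59.4, 102. ])) r 91.8 ang 61.1
```

View pics/b3.png

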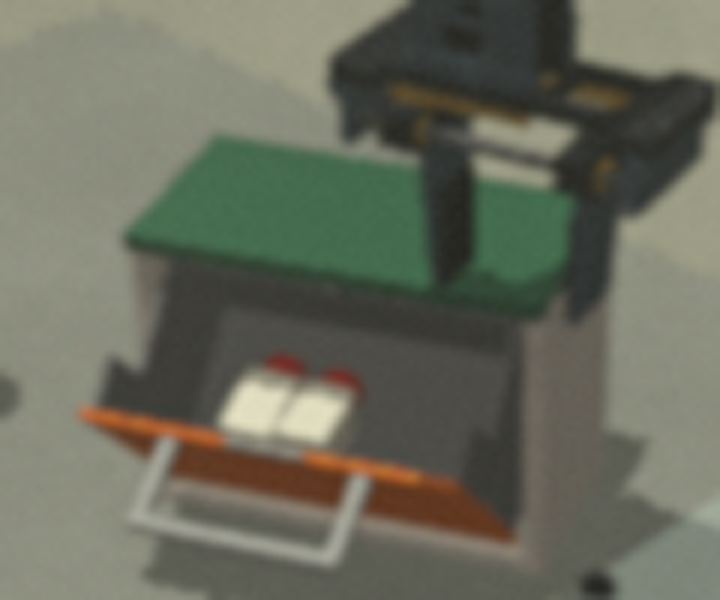

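View pics/t3.png

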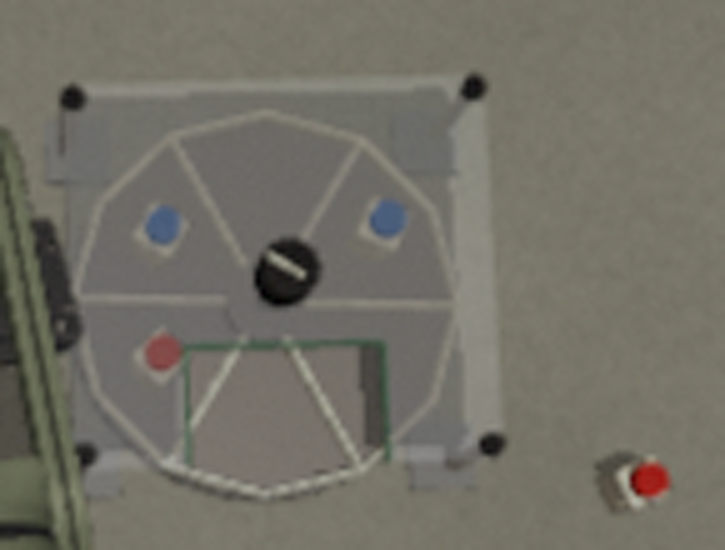

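servo_tool(
  motion=[6, -23, 0, 0, 0, -0.026, 75, 6, -23, 0, 0, 0, -0.026, 75, 6, -23, 0, 0, 0, -0.026, 75, 6, -23, 0, 0, 0, -0.026, 75, 6, -23, 0, 0, 0, -0.026, 75, 6, -23, 0, 0, 0, -0.026, 75, 6, -23, 0, 0, 0, -0.026, 75, 6, -23, 0, 0, 0, -0.026, 75, 6, -23, 0, 0, 0, -0.026, 75, 5, -21, 0, 0, 0, -0.023, 75],
)

```text
time_s: 28.07
ee_pos: [623.6, -116.8, 242.2]
ee_rot: [-180.0, 0.0, -89.9]
force: [0.2, -0.9, 1.7]
gripper_width: 68.4
```

servo_tool(
  motion=[4, -14, 0, 0, 0, 0, 75, 1, -6, -10, 0, 0, 0, 75, 0, 0, -18, 0, 0, 0, 75, 0, 0, -13, 0, 0, 0, 75, 0, 0, 0, 0, 0, 0, 75, 0, 0, 0, 0, 0, 0, 75],
)

```text
time_s: 28.57
ee_pos: [627.5, -135.1, 200.1]
ee_rot: [179.9, 0.1, -89.8]
force: [0.3, -0.1, 0.6]
gripper_width: 68.6
```

servo_tool(
  motion=[1.5, -3.5, -8, 0, 0, 0, 75, 0, 0, -10, 0, 0, 0, 75, 0, 0, -10, 0, 0, 0, 75, 0, 0, -10, 0, 0, 0, 75, 0, 0, -9, 0, 0, 0, 75, 0, 0, 0, 0, 0, 0, 75, 0, 0, 0, 0, 0, 0, 40, 0, 0, 0, 0, 0, 0, 40, 0, 0, 0, 0, 0, 0, 40, 0, 0, 0, 0, 0, 0, 40],
  newtons=15,
)

```text
time_s: 29.4
ee_pos: [630.0, -139.7, 154.9]
ee_rot: [-179.9, -0.0, -89.8]
force: [0.9, 0.3, -0.7]
gripper_width: 44.6
```

servo_tool(
  motion=[0, 0, 0, 0, 0, 0, 40, 0, 0, 0, 0, 0, 0.03, 40, 0, 0, 0, 0, 0, 0.05, 40, 0, 0, 0, 0, 0, 0.065, 40, 0, 0, 0, 0, 0, 0.07, 40, 0, 0, 0, 0, 0, 0.07, 40, 0, 0, 0, 0, 0, 0.07, 40, 0, 0, 0, 0, 0, 0.07, 40, 0, 0, 0, 0, 0, 0.07, 40, 0, 0, 0, 0, 0, 0.07, 40],
)

```text
time_s: 30.23
ee_pos: [629.8, -138.0, 154.8]
ee_rot: [-179.9, 0.1, -57.3]
force: [0.0, 4.2, 1.1]
gripper_width: 41.1
```

servo_tool(
  motion=[0, 0, 0, 0, 0, 0.07, 40, 0, 0, 0, 0, 0, 0.07, 40, 0, 0, 0, 0, 0, 0.07, 40, 0, 0, 0, 0, 0, 0.07, 40, 0, 0, 0, 0, 0, 0.07, 40, 0, 0, 0, 0, 0, 0.07, 40, 0, 0, 0, 0, 0, 0.05, 40, 0, 0, 0, 0, 0, 0.033, 40, 0, 0, 0, 0, 0, 0, 40],
)

```text
time_s: 30.98
ee_pos: [629.4, -137.7, 154.8]
ee_rot: [-179.8, 0.1, -28.6]
force: [-0.6, 5.9, 1.5]
gripper_width: 41.7
```

servo_tool(
  motion=[0, 0, 0, 0, 0, 0, 75, 0, 0, 0, 0, 0, 0, 75, 0, 0, 0, 0, 0, 0, 75, 0, 0, 10, 0, 0, 0, 75, 0, 0, 20, 0, 0, 0, 75, 0, 0, 25, 0, 0, 0, 75, 0, 0, 30, 0, 0, -0.108, 75, -16, 0, 10, 0, 0, -0.12, 75, -16, 0, 0, 0, 0, -0.12, 75],
)

```text
time_s: 31.73
ee_pos: [599.5, -140.4, 253.6]
ee_rot: [-179.7, -0.4, -48.9]
force: [-0.7, -0.7, -0.4]
gripper_width: 68.2
```

servo_tool(
  motion=[-16, 0, 0, 0, 0, -0.12, 70, -16, 0, 0, 0, 0, -0.12, 70, -16, 0, 0, 0, 0, -0.12, 70, -14, 0, 0, 0, 0, -0.12, 70, 0, 0, 0, 0, 0, -0.12, 60, 0, 0, 0, 0, 0, -0.12, 60, 0, 0, 0, 0, 0, 0, 60],
)

```text
time_s: 32.32
ee_pos: [535.5, -140.0, 250.2]
ee_rot: [-179.9, -0.0, -90.0]
force: [0.6, -0.3, -0.2]
gripper_width: 54.9
```

```bash
python3 side.py c10.png 280 400 185 295
```

```text
32.3667 [ 535.7 -140.   250. ] [-179.9   -0.   -89.7] 55.30850290189667 [0.  0.1 0.3]
('red', np.int32(66), array([332.9, 251.1]), array([ 537.6, -138.5,   97. ]))
('red', np.int32(87), array([410. , 318.6]), array([ 466. , -419.5,   97. ]))
('blue', np.int32(12), array([368.4, 221.9]), array([ 728.7, -132.2,   97. ]))
('blue', np.int32(33), array([321.5, 233.1]), array([581. , -62.7,  97. ]))
```

View pics/c10.png

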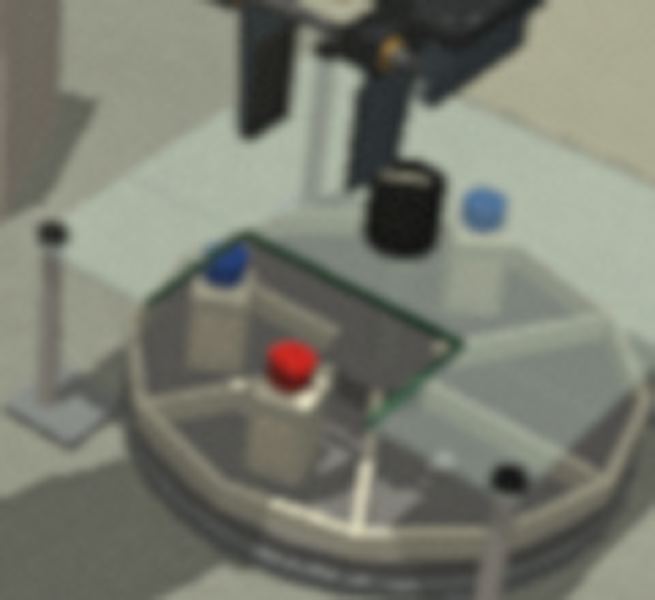

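Third red at the notch at (538,-138); same descent.

servo_tool(
  motion=[1, 0.5, -20, 0, 0, 0, 60, 0, 0, -20, 0, 0, 0, 60, 0, 0, -20, 0, 0, 0, 60, 0, 0, -20, 0, 0, 0, 60, 0, 0, -18, 0, 0, 0, 60, 0, 0, -16, 0, 0, 0, 60, 0, 0, -15, 0, 0, 0, 60, 0, 0, -9, 0, 0, 0, 60, 0, 0, -6, 0, 0, 0, 60, 0, 0, 0, 0, 0, 0, 60],
)

```text
time_s: 33.2
ee_pos: [536.2, -139.1, 104.3]
ee_rot: [179.9, 0.0, -89.8]
force: [-0.3, -0.9, 0.3]
gripper_width: 54.8
```

servo_tool(
  motion=[0, 0, 0, 0, 0, 0, 10, 0, 0, 0, 0, 0, 0, 10, 0, 0, 0, 0, 0, 0, 10, 0, 0, 0, 0, 0, 0, 10, 0, 0, 0, 0, 0, 0, 10, 0, 0, 0, 0, 0, 0, 10],
  newtons=25,
)

```text
time_s: 33.7
ee_pos: [536.9, -139.3, 105.7]
ee_rot: [-179.9, -0.0, -89.8]
force: [-0.1, -0.3, 1.1]
gripper_width: 25.2
```

servo_tool(
  motion=[0, 0, 5, 0, 0, 0, 10, 0, 0, 10, 0, 0, 0, 10, 0, 0, 15, 0, 0, 0, 10, 0, 0, 20, 0, 0, 0, 10, 0, 0, 25, 0, 0, 0, 10, 0, 0, 25, 0, 0, 0, 10, 0, 0, 15, 0, 0, 0, 10, 0, 0, 10, 0, 0, 0, 10],
)

```text
time_s: 34.37
ee_pos: [537.4, -139.3, 233.3]
ee_rot: [-179.8, -0.1, -89.8]
force: [0.5, 0.2, -0.6]
gripper_width: 25.2
```

```bash
python3 side.py c11.png 280 400 165 295
```

```text
34.4167 [ 537.9 -139.5  234.2] [-1.797e+02 -1.000e-01 -8.980e+01] 25.376644401669903 [ 1.6 -0.4  0.8]
('red', np.int32(50), array([335.5, 213.8]), array([692.3, -31.7,  97. ]))
('red', np.int32(86), array([410.1, 318.6]), array([ 466.2, -419.5,   97. ]))
('blue', np.int32(12), array([368.4, 221.9]), array([ 728.7, -132.2,   97. ]))
('blue', np.int32(32), array([321.4, 233.2]), array([580.4, -62.9,  97. ]))
```

View pics/c11.png

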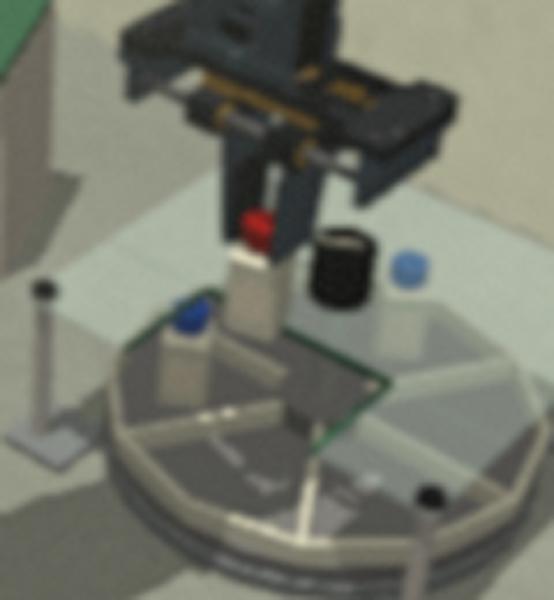

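servo_tool(
  motion=[0, 8, 0, 0, 0, 0.02, 10, 0, 16, 0, 0, 0, 0.027, 10, 0, 22, 0, 0, 0, 0.027, 10, 0, 24, 0, 0, 0, 0.027, 10, 0, 24, 0, 0, 0, 0.027, 10, 0, 24, 0, 0, 0, 0.027, 10, 0, 24, 0, 0, 0, 0.027, 10, 1, 24, 0, 0, 0, 0.027, 10, 1, 24, 0, 0, 0, 0.027, 10, 1, 24, 0, 0, 0, 0.027, 10],
)

```text
time_s: 35.25
ee_pos: [538.3, 76.5, 228.5]
ee_rot: [179.8, 0.0, -74.6]
force: [1.1, -0.1, -1.1]
gripper_width: 25.1
```

servo_tool(
  motion=[1, 24, 0, 0, 0, 0.027, 10, 1, 24, 0, 0, 0, 0.027, 10, 1, 24, 0, 0, 0, 0.027, 10, 1, 24, 0, 0, 0, 0.027, 10, 1, 14, 0, 0, 0, 0.027, 10, 0, 7, 0, 0, 0, 0.027, 10, 0, 2, -8, 0, 0, 0.01, 10, 0, 0, -10, 0, 0, 0, 10, 0, 0, -12, 0, 0, 0, 10, 0, 0, -12, 0, 0, 0, 10],
)

```text
time_s: 36.08
ee_pos: [544.1, 192.4, 186.6]
ee_rot: [179.9, -0.0, -65.0]
force: [-0.2, 0.7, 0.3]
gripper_width: 25.5
```

servo_tool(
  motion=[0, 0, -10, 0, 0, 0, 10, 0, 0, -5, 0, 0, 0, 10, 0, 0, 0, 0, 0, 0, 10],
)

```text
time_s: 36.33
ee_pos: [543.7, 192.7, 171.3]
ee_rot: [179.8, 0.0, -65.0]
force: [-0.2, 0.3, -0.2]
gripper_width: 25.5
```

```bash
python3 bin.py b4.png
```

```text
36.3833 [544.3 193.1 172.4] [179.9  -0.  -65. ] 25.028855271185265 [ 1.   0.  -0.1]
red 41 [252.1 187.8] depth pt [538. 190. 166.] bin xy -52.0 -43.0
red 12 [237.1 189.9] depth pt [580. 312.  87.] bin xy 38.0 50.0
```

View pics/b4.png

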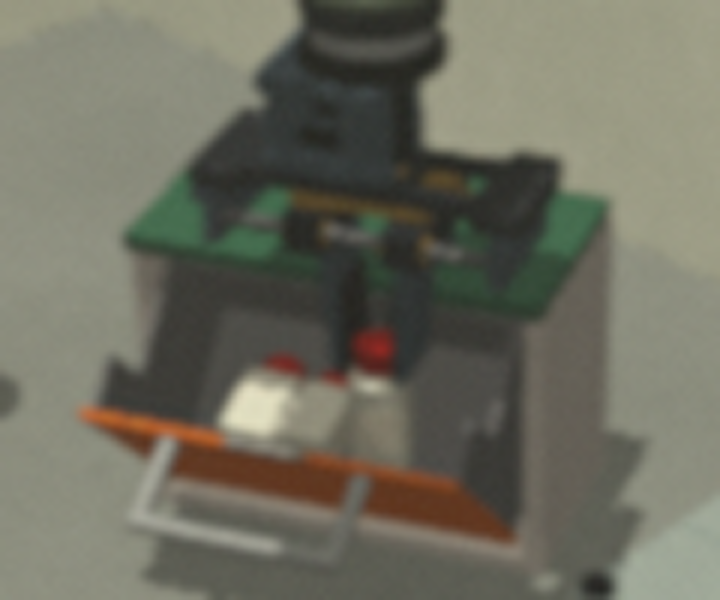

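servo_tool(
  motion=[0, 0, 0, 0, 0, 0, 48, 0, 0, 0, 0, 0, 0, 48, 0, 0, 0, 0, 0, 0, 48, 0, 0, 0, 0, 0, 0, 48, 0, 0, 15, 0, 0, 0, 48, 0, 0, 25, 0, 0, 0, 48, 0, 0, 30, 0, 0, 0, 48],
)

```text
time_s: 36.97
ee_pos: [543.6, 193.6, 242.7]
ee_rot: [179.8, 0.0, -64.9]
force: [0.7, 0.5, 0.3]
gripper_width: 43.6
```

servo_tool(
  motion=[-2, -10, 0, 0, 0, -0.02, 70, -2, -20, 0, 0, 0, -0.022, 70, -3, -30, 0, 0, 0, -0.022, 70, -3, -30, 0, 0, 0, -0.022, 70, -3, -30, 0, 0, 0, -0.022, 70, -3, -30, 0, 0, 0, -0.022, 70, -3, -30, 0, 0, 0, -0.022, 70, -3, -30, 0, 0, 0, -0.022, 70, -3, -30, 0, 0, 0, -0.022, 70, -3, -30, 0, 0, 0, -0.022, 70],
)

```text
time_s: 37.8
ee_pos: [516.2, -77.6, 243.4]
ee_rot: [-180.0, -0.0, -77.5]
force: [-0.1, 0.6, 0.4]
gripper_width: 63.8
```

servo_tool(
  motion=[-3, -30, 0, 0, 0, -0.022, 70, -3, -30, 0, 0, 0, -0.022, 70, -3, -30, 0, 0, 0, -0.022, 70, -3, -30, 0, 0, 0, -0.022, 70, -3, -30, 0, 0, 0, -0.022, 70, -3, -30, 0, 0, 0, -0.022, 70, -3, -30, 0, 0, 0, -0.022, 70, -3, -30, 0, 0, 0, -0.022, 70, -3, -30, 0, 0, 0, -0.022, 70, 0, -10, 0, 0, 0, -0.02, 70],
)

```text
time_s: 38.63
ee_pos: [488.8, -360.0, 243.0]
ee_rot: [-180.0, -0.1, -90.1]
force: [0.0, 0.5, 0.6]
gripper_width: 63.6
```

```bash
python3 bin.py b5.png; python3 - <<'E'
from h import *
f=grab('top');g=grab('side')
for n,F in (('top',f),('side',g)):
    for c in caps(F,70,(370,460,180,345)): print(n,c)
print(sensors.state()['ee_pos'])
b=cv2.resize(g['image'][220:400,320:500,::-1],(600,600),interpolation=cv2.INTER_CUBIC)
cv2.imwrite('pics/s1.png',b)
E
```

```text
38.6833 [ 489.1 -359.9  242.8] [-1.80e+02 -1.00e-01 -9.02e+01] 63.862762751723565 [-0.5 -1.5  1.4]
red 10 [237.3 189.9] depth pt [583. 315.  85.] bin xy 42.0 51.0
red 10 [262.5 194.9] depth pt [623. 229.  85.] bin xy 41.0 -44.0
side ('red', np.int32(93), array([410.1, 318.3]), array([ 491.9, -411.2,   70. ]))
[ 489.4174     -356.01544722  242.87106551]
```

View pics/b5.png

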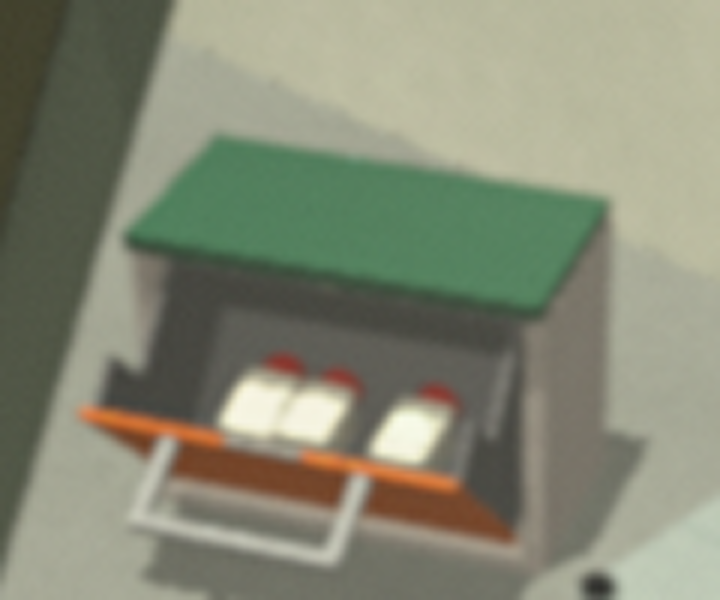

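View pics/s1.png

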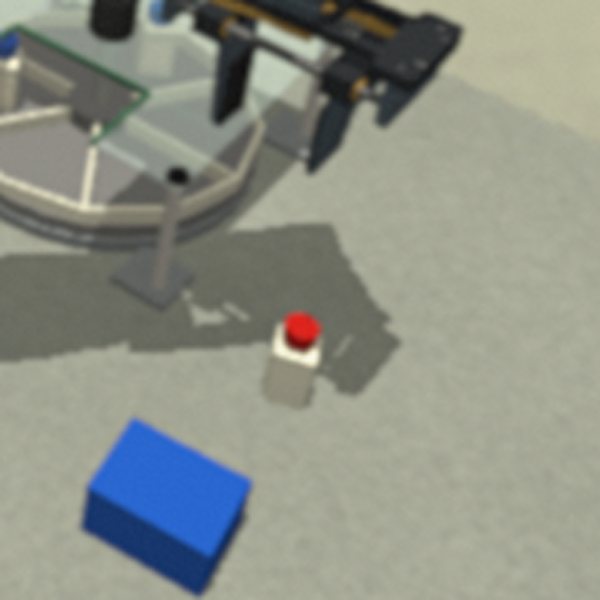

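servo_tool(
  motion=[1, -14, -10, 0, 0, 0, 62, 1, -18, -20, 0, 0, 0, 62, 0, -16, -25, 0, 0, 0, 62, 0, -6, -25, 0, 0, 0, 62, 0, 0, -25, 0, 0, 0, 62, 0, 0, -20, 0, 0, 0, 62, 0, 0, -10, 0, 0, 0, 62, 0, 0, 0, 0, 0, 0, 62],
)

```text
time_s: 39.45
ee_pos: [490.7, -408.1, 105.3]
ee_rot: [179.8, 0.2, -89.8]
force: [-0.9, 0.8, 0.3]
gripper_width: 56.4
```

```bash
python3 side.py s2.png 360 460 230 340
```

```text
39.5 [ 491.6 -409.1  107.3] [ 1.799e+02  1.000e-01 -8.980e+01] 56.64460124250458 [-0.3  0.5  0. ]
('red', np.int32(87), array([410. , 318.6]), array([ 466. , -419.5,   97. ]))
('blue', np.int32(12), array([368.4, 221.9]), array([ 728.7, -132.2,   97. ]))
('blue', np.int32(28), array([321.5, 233.2]), array([580.7, -63.3,  97. ]))
```

View pics/s2.png

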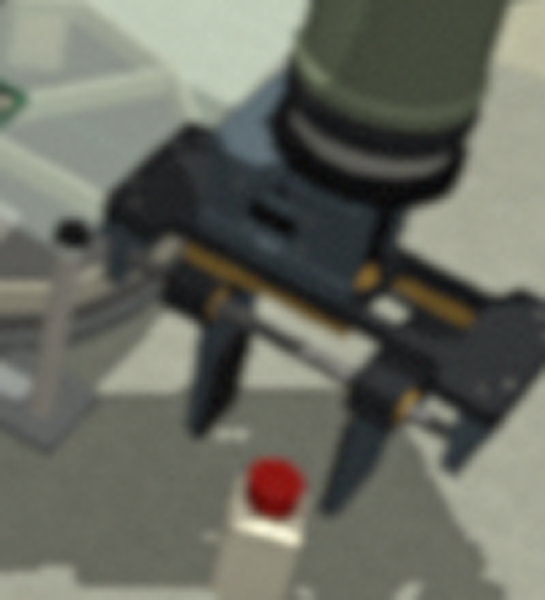

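servo_tool(
  motion=[0, -2, -10, 0, 0, 0, 62, 0, 0, -12, 0, 0, 0, 62, 0, 0, -8, 0, 0, 0, 62, 0, 0, -2, 0, 0, 0, 62, 0, 0, 0, 0, 0, 0, 62],
)

```text
time_s: 39.92
ee_pos: [491.2, -411.8, 75.3]
ee_rot: [179.9, 0.1, -89.9]
force: [1.0, -0.7, -0.0]
gripper_width: 56.5
```

servo_tool(
  motion=[0, 0, 0, 0, 0, 0, 10, 0, 0, 0, 0, 0, 0, 10, 0, 0, 0, 0, 0, 0, 10, 0, 0, 0, 0, 0, 0, 10, 0, 0, 0, 0, 0, 0, 10, 0, 0, 0, 0, 0, 0, 10],
  newtons=25,
)

```text
time_s: 40.42
ee_pos: [491.7, -412.2, 76.4]
ee_rot: [-180.0, -0.0, -89.9]
force: [0.3, 0.9, 0.7]
gripper_width: 25.1
```

servo_tool(
  motion=[0, 0, 5, 0, 0, 0, 10, 0, 0, 10, 0, 0, 0, 10, 0, 0, 15, 0, 0, 0, 10, 0, 0, 20, 0, 0, 0, 10, 0, 0, 25, 0, 0, 0, 10, 0, 0, 25, 0, 0, 0, 10, 0, 0, 25, 0, 0, 0, 10, 0, 0, 20, 0, 0, 0, 10, 0, 0, 10, 0, 0, 0, 10],
)

```text
time_s: 41.17
ee_pos: [492.5, -412.9, 235.5]
ee_rot: [-179.7, -0.2, -89.9]
force: [-0.1, -0.6, -0.3]
gripper_width: 25.0
```

```bash
python3 side.py s3.png 340 480 200 340
```

```text
41.2167 [ 492.8 -413.2  236.2] [-179.7   -0.3  -89.9] 25.223095935618147 [ 0.8 -0.6  1.1]
('red', np.int32(102), array([423.8, 270.4]), array([ 643.6, -363.4,   97. ]))
('blue', np.int32(9), array([368.7, 221.7]), array([ 730.3, -132. ,   97. ]))
('blue', np.int32(28), array([321.5, 233.2]), array([580.7, -63.3,  97. ]))
```

View pics/s3.png

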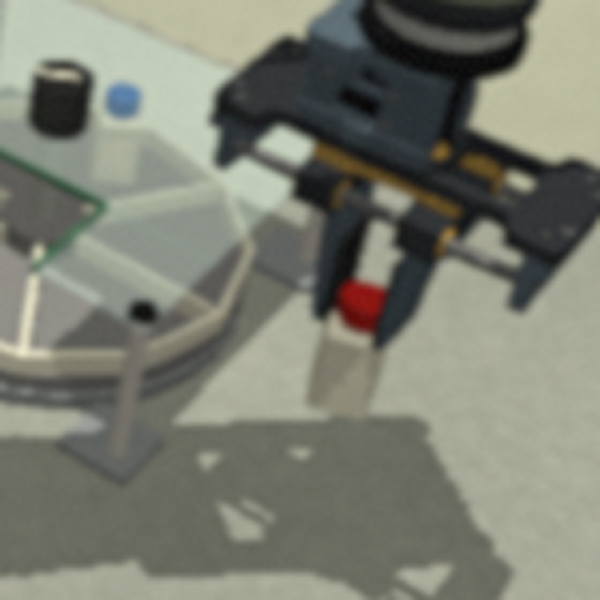

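servo_tool(
  motion=[-6, 10, 0, 0, 0, 0.02, 10, -9, 20, 0, 0, 0, 0.022, 10, -10, 28, 0, 0, 0, 0.022, 10, -10, 30, 0, 0, 0, 0.022, 10, -8, 30, 0, 0, 0, 0.022, 10, 0, 30, 0, 0, 0, 0.022, 10, 0, 30, 0, 0, 0, 0.022, 10, 0, 30, 0, 0, 0, 0.022, 10, 0, 30, 0, 0, 0, 0.022, 10, 0, 30, 0, 0, 0, 0.022, 10],
  newtons=35,
)

```text
time_s: 42.05
ee_pos: [447.7, -142.5, 230.4]
ee_rot: [179.9, 0.0, -77.4]
force: [0.7, -0.3, -0.4]
gripper_width: 25.0
```

servo_tool(
  motion=[0, 30, 0, 0, 0, 0.022, 10, 0, 30, 0, 0, 0, 0.022, 10, 0, 30, 0, 0, 0, 0.022, 10, 0, 30, 0, 0, 0, 0.022, 10, 0, 30, 0, 0, 0, 0.022, 10, 0, 30, 0, 0, 0, 0.022, 10, 4, 30, 0, 0, 0, 0.022, 10, 8, 30, 0, 0, 0, 0.022, 10, 12, 26, 0, 0, 0, 0.022, 10, 16, 16, 0, 0, 0, 0.022, 10],
)

```text
time_s: 42.88
ee_pos: [487.5, 140.3, 230.4]
ee_rot: [179.9, 0.1, -64.6]
force: [-0.4, 0.1, -0.1]
gripper_width: 24.9
```

servo_tool(
  motion=[18, 6, 0, 0, 0, 0, 10, 18, 6, 0, 0, 0, 0, 10, 16, 5, 0, 0, 0, 0, 10, 12, 3, 0, 0, 0, 0, 10, 6, 2, 0, 0, 0, 0, 10, 0, 0, -10, 0, 0, 0, 10, 0, 0, -14, 0, 0, 0, 10, 0, 0, -14, 0, 0, 0, 10, 0, 0, -10, 0, 0, 0, 10, 0, 0, 0, 0, 0, 0, 10],
)

```text
time_s: 43.72
ee_pos: [556.1, 159.1, 180.1]
ee_rot: [179.6, 0.1, -64.8]
force: [-1.1, 0.7, -1.1]
gripper_width: 24.9
```

```bash
python3 bin.py b6.png
```

```text
43.7667 [557.1 159.4 181.6] [179.8   0.  -64.8] 24.785752754304298 [-0.  -1.1 -1. ]
red 43 [262.4 187.7] depth pt [554. 160. 172.] bin xy -50.0 -77.0
red 12 [237.1 189.9] depth pt [580. 312.  88.] bin xy 37.0 49.0
red 9 [246.7 192.2] depth pt [595. 279.  86.] bin xy 37.0 13.0
```

View pics/b6.png

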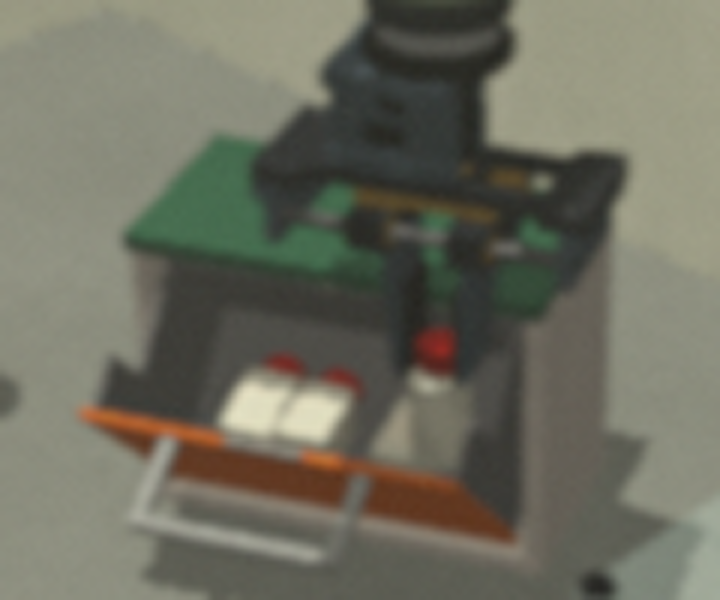

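servo_tool(
  motion=[0, 0, -8, 0, 0, 0, 10, 0, 0, -2, 0, 0, 0, 10, 0, 0, 0, 0, 0, 0, 42, 0, 0, 0, 0, 0, 0, 42, 0, 0, 0, 0, 0, 0, 42, 0, 0, 0, 0, 0, 0, 42, 0, 0, 15, 0, 0, 0, 42, 0, 0, 25, 0, 0, 0, 42, 0, 0, 30, 0, 0, 0, 42],
)

```text
time_s: 44.52
ee_pos: [557.7, 159.6, 242.6]
ee_rot: [179.8, 0.0, -64.8]
force: [-0.1, -0.0, 0.3]
gripper_width: 38.3
```

servo_tool(
  motion=[-15, -8, 0, 0, 0, 0.02, 35, -25, -10, 0, 0, 0, 0.04, 35, -25, -6, 0, 0, 0, 0.08, 35, -20, 0, 0, 0, 0, 0.1, 35, -15, 10, 0, 0, 0, 0.1, 35, -10, 15, 0, 0, 0, 0.1, 35],
)

```text
time_s: 45.02
ee_pos: [447.0, 160.1, 243.8]
ee_rot: [-180.0, -0.0, -39.4]
force: [0.1, -0.1, -0.4]
gripper_width: 32.2
```

```bash
python3 bin.py b7.png; python3 top.py t4.png
```

```text
45.0667 [445.9 162.8 243.8] [-1.799e+02  1.000e-01 -3.910e+01] 31.722325431974284 [-1.2  1.  -0.3]
red 12 [237.1 189.9] depth pt [581. 314.  86.] bin xy 39.0 50.0
red 9 [262.6 194.9] depth pt [624. 230.  84.] bin xy 42.0 -44.0
45.1167 [447.4 161.9 243.8] [-179.9    0.   -39.5]
('blue', np.int32(35), array([327.8, 146. ]), array([ 724.7, -134.5,  102. ])) r 93.8 ang 3.2
('blue', np.int32(32), array([307.7, 185.6]), array([581.4, -59.6, 102. ])) r 94.2 ang 121.8
```

View pics/b7.png

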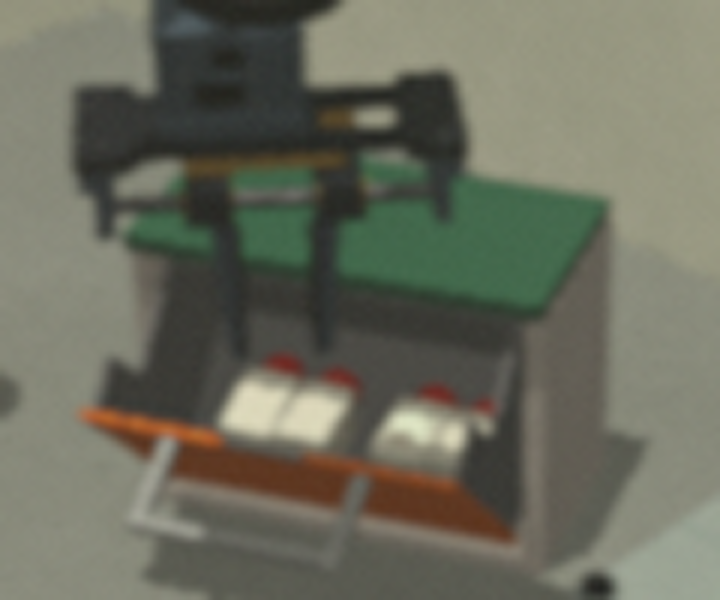

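View pics/t4.png

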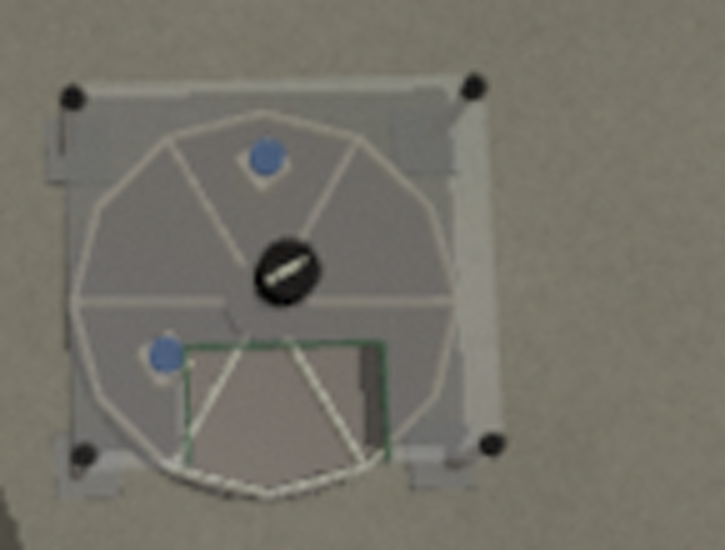

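servo_tool(
  motion=[-2, 3, 0, 0, 0, 0.112, 35, -2, 3, 0, 0, 0, 0.112, 35, -2, 3, 0, 0, 0, 0.112, 35, -2, 3, 0, 0, 0, 0.112, 35, -1, 3, 0, 0, 0, 0.112, 35, -1, 3, 0, 0, 0, 0.112, 35, -1, 3, 0, 0, 0, 0.112, 35, -1, 3, 0, 0, 0, 0.112, 35, -1, 2, 0, 0, 0, 0.112, 35, 0, 1, 0, 0, 0, 0.116, 35],
)

```text
time_s: 45.95
ee_pos: [436.3, 187.8, 243.4]
ee_rot: [180.0, -0.0, 25.0]
force: [-0.3, -0.1, -0.7]
gripper_width: 32.0
```

servo_tool(
  motion=[0, 0, -10, 0, 0, 0, 35, 0, 0, -20, 0, 0, 0, 35, 0, 0, -20, 0, 0, 0, 35, 0, 0, -20, 0, 0, 0, 35, 0, 0, -20, 0, 0, 0, 35, 0, 0, -5, 0, 0, 0, 35, 0, 0, 0, 0, 0, 0, 35, 0, 0, 0, 0, 0, 0, 35],
)

```text
time_s: 46.62
ee_pos: [436.2, 187.8, 148.4]
ee_rot: [180.0, -0.0, 24.7]
force: [-0.9, -0.1, 0.7]
gripper_width: 32.1
```

```bash
python3 bin.py b8.png
```

```text
46.6667 [436.5 188.  149. ] [ 1.80e+02 -1.00e-01  2.47e+01] 32.05374926808247 [ 0.5  0.4 -0.1]
red 9 [246.7 192.2] depth pt [593. 277.  88.] bin xy 34.0 12.0
```

View pics/b8.png

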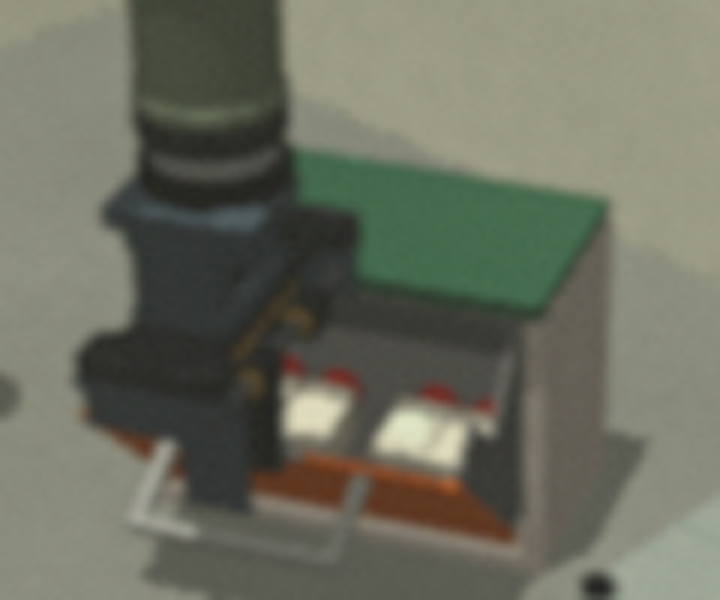

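servo_tool(
  motion=[-2, 1, -10, 0, 0, 0, 35, 0, 0, -15, 0, 0, 0, 35, 0, 0, -15, 0, 0, 0, 35, 0, 0, -10, 0, 0, 0, 35, 0, 0, -4, 0, 0, 0, 35, 0, 0, 0, 0, 0, 0, 35],
)

```text
time_s: 47.17
ee_pos: [433.9, 188.9, 94.4]
ee_rot: [180.0, -0.0, 24.8]
force: [0.0, -0.2, -0.0]
gripper_width: 32.1
```

servo_tool(
  motion=[0, 0, 0, 0, 0, 0, 2, 0, 0, 0, 0, 0, 0, 2, 0, 0, 0, 0, 0, 0, 2, 0, 0, 0, 0, 0, 0, 2, 0, 0, 0, 0, 0, 0, 2],
  newtons=15,
)

```text
time_s: 47.58
ee_pos: [434.3, 189.2, 94.7]
ee_rot: [180.0, -0.1, 24.8]
force: [1.1, 0.6, -0.7]
gripper_width: 9.8
```

Gripped on the bar. Reverse arc, smoothly.

servo_tool(
  motion=[3, 1.4, 5.7, 0, 0, 0, 2, 3, 1.4, 5.7, 0, 0, 0, 2, 4.3, 2, 6.9, 0, 0, 0, 2, 4.3, 2, 6.7, 0, 0, 0, 2, 4.9, 2.3, 6.3, 0, 0, 0, 2, 5, 2.3, 6.2, 0, 0, 0, 2, 5.4, 2.5, 5.8, 0, 0, 0, 2, 5.5, 2.6, 5.6, 0, 0, 0, 2],
)

```text
time_s: 48.25
ee_pos: [468.4, 205.1, 143.8]
ee_rot: [-180.0, 0.2, 24.8]
force: [-4.1, -2.5, 2.2]
gripper_width: 9.4
```

servo_tool(
  motion=[5.9, 2.8, 5.1, 0, 0, 0, 2, 6, 2.8, 5, 0, 0, 0, 2, 6.4, 3, 4.4, 0, 0, 0, 2, 6.4, 3, 4.3, 0, 0, 0, 2, 6.7, 3.1, 3.8, 0, 0, 0, 2, 6.8, 3.2, 3.5, 0, 0, 0, 2],
)

```text
time_s: 48.75
ee_pos: [508.4, 223.9, 170.1]
ee_rot: [-180.0, -0.1, 24.8]
force: [-0.9, 0.0, 2.3]
gripper_width: 9.3
```

servo_tool(
  motion=[4, 1.9, 2, 0, 0, 0, 2, 4, 1.9, 1.7, 0, 0, 0, 2, 3, 1.4, 1, 0, 0, 0, 2, 3, 1.4, 1, 0, 0, 0, 2, 2, 1, 0.5, 0, 0, 0, 2, 0, 0, 0, 0, 0, 0, 2],
)

```text
time_s: 49.25
ee_pos: [521.8, 230.2, 175.1]
ee_rot: [180.0, 0.3, 24.8]
force: [-6.2, -2.5, 4.9]
gripper_width: 9.4
```

servo_tool(
  motion=[1.5, 0.7, 0, 0, 0, 0, 2, 1.5, 0.7, 0, 0, 0, 0, 2, 0, 0, 0, 0, 0, 0, 2],
)

```text
time_s: 49.5
ee_pos: [522.0, 230.3, 175.0]
ee_rot: [180.0, 0.7, 24.8]
force: [-12.5, -6.6, 10.8]
gripper_width: 9.2
```

servo_tool(
  motion=[1.5, 0.7, 0, 0, 0, 0, 2, 1.5, 0.7, 0, 0, 0, 0, 2, 0, 0, 0, 0, 0, 0, 2],
)

```text
time_s: 49.75
ee_pos: [522.1, 230.3, 174.9]
ee_rot: [180.0, 1.1, 24.8]
force: [-19.0, -9.0, 15.1]
gripper_width: 9.2
```

servo_tool(
  motion=[-1.5, -0.7, 0, 0, 0, 0, 2, -2, -1, 0, 0, 0, 0, 2, 0, 0, 0, 0, 0, 0, 25, 0, 0, 0, 0, 0, 0, 35, 0, 0, 0, 0, 0, 0, 35, -1, -0.5, 0, 0, 0, 0, 35, 0, 0, 5, 0, 0, 0, 35, 0, 0, 15, 0, 0, 0, 35],
)

```text
time_s: 50.42
ee_pos: [523.9, 231.1, 193.6]
ee_rot: [-180.0, 0.2, 24.8]
force: [-0.2, 0.3, 0.2]
gripper_width: 31.9
```

servo_tool(
  motion=[0, 0, 20, 0, 0, 0, 35, 0, 0, 25, 0, 0, 0, 35, -8, -4, 25, 0, 0, 0, 35, -20, -4, 20, 0, 0, 0, 35, -25, 10, 0, 0, 0, 0, 35, -30, 25, 0, 0, 0, 0, 35, -30, 30, 0, 0, 0, 0, 35, -30, 30, 0, 0, 0, 0, 35, -30, 30, 0, 0, 0, 0, 35, -20, 20, 0, 0, 0, 0, 35],
)

```text
time_s: 51.25
ee_pos: [331.1, 368.9, 286.0]
ee_rot: [-179.9, -0.1, 24.9]
force: [0.5, -0.4, -0.7]
gripper_width: 32.1
```

```bash
python3 bin.py b9.png; python3 top.py t5.png; python3 - <<'E'
from h import *
f=grab('top'); g=grab('side')
P,uv=cloud(f,(195,255,170,215)); c,s=np.cos(np.radians(25.1)),np.sin(np.radians(25.1))
L=P[:,:2]@np.array([[c,s],[-s,c]]).T
m=(P[:,2]>150)&(P[:,2]<185)&(L[:,0]<580)&(L[:,0]>540)&(abs(L[:,1]+13)<48); print('handle',m.sum(),L[m,0].min(),np.median(L[m,0]),np.median(P[m,2]))
cv2.imwrite('pics/f_top.png',f['image'][:,:,::-1]); cv2.imwrite('pics/f_side.png',g['image'][:,:,::-1])
E
```

```text
51.3 [328.6 371.5 285.9] [-179.7    0.    25. ] 32.016527453577574 [-2.4  2.3  0. ]
51.35 [330.9 369.5 285.8] [-179.9   -0.    25.1]
('blue', np.int32(35), array([327.8, 146. ]), array([ 724.7, -134.5,  102. ])) r 93.8 ang 3.2
('blue', np.int32(32), array([307.7, 185.6]), array([581.4, -59.6, 102. ])) r 94.2 ang 121.8
handle 83 566.8106254507537 571.1351718697897 178.59802039353372
```

View pics/b9.png

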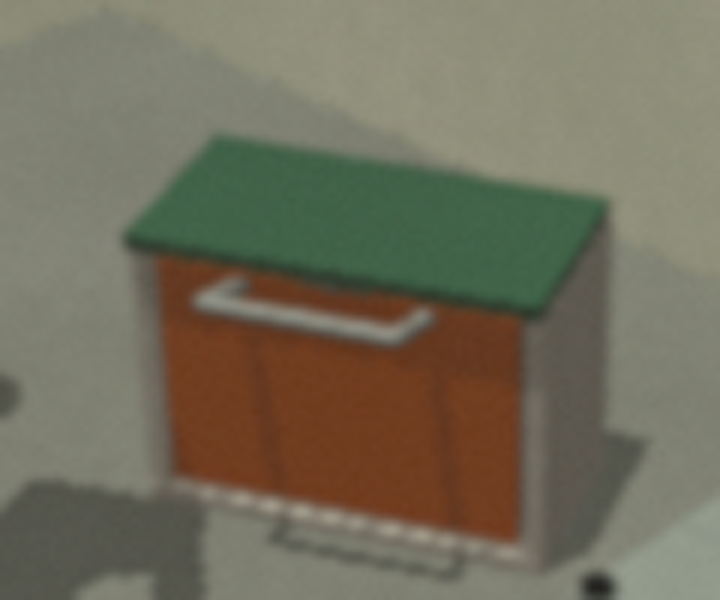

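View pics/f_top.png

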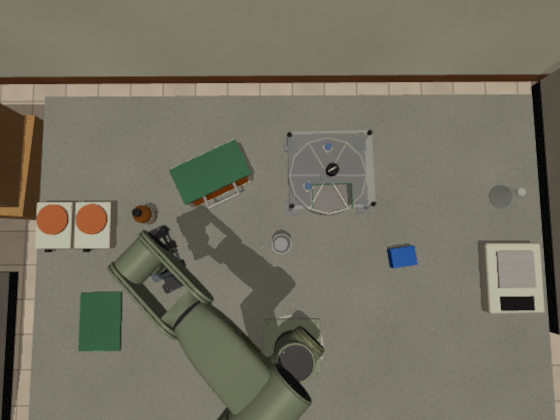

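View pics/f_side.png

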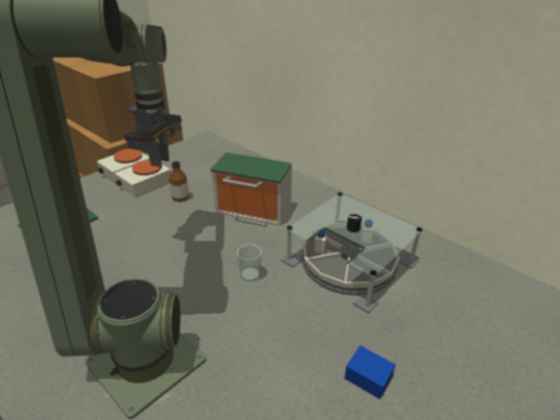

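```bash
python3 - <<'E'
import cv2,numpy as np
for n,r in (('side',(212,292,150,222)),('top',(195,250,175,212))):
    a=cv2.imread(f'pics/{n}0.png');b=cv2.imread(f'pics/f_{n}.png');x0,x1,y0,y1=r
    A,B=[cv2.cvtColor(i[y0:y1,x0:x1],cv2.COLOR_BGR2GRAY).astype('float32') for i in (a,b)]
    print(n,np.abs(A-B).mean(),np.abs(A-B).max(),cv2.phaseCorrelate(A,B))
    if n=='side': 
        h=(215,265,170,190); A,B=[cv2.cvtColor(i[h[2]:h[3],h[0]:h[1]],cv2.COLOR_BGR2GRAY).astype('float32') for i in (a,b)]; print(np.abs(A-B).mean(),np.abs(A-B).max(),cv2.phaseCorrelate(A,B))
E
```

```text
side 2.5479167 43.0 ((-0.02763670806334062, 0.0493103605318268), 0.8796063976155387)
1.635 9.0 ((-0.05534659016793597, 0.007520473566536623), 1.0229345383644104)
top 3.5115478 40.0 ((-0.06750850924154861, 0.0033605921231227853), 0.8992033668359121)
```

```bash
python3 -c "
from workcell import env,sensors
print(sensors.state()['time_s']); print(env.job_done())"
```

```text
51.45
the job is handed in; nothing more can be done
None
```

The job is done and handed in at 51.5 s of the 210 s allowed.

**What I did:** I pulled the bin open by its handle to its stop. I turned the carousel by its knob three times and lifted out the three red-capped bottles one at a time by their caps. I then picked the stray off the bench. I dropped all four into the bin and pushed it shut against a hard stop at about 21 N.

**Last checks:**
- **Red bottles:** All four were lying in the bin before I closed it, and no red caps are left in the carousel or on the bench.
- **Bin:** In both pictures it is within about 0.1 pixel of where it was when latched at the start. I take this as latched, since I had no direct reading of the catch.
- **Blue bottles:** Both are standing in their bays, about 94 mm from the axis.
- **Other items:** By eye, the beaker, amber reagent bottle and tip box are where they started; I did not measure them.
- **Robot:** It stands clear of everything, and no check failed. The knob's position differed by about 5 mm between the two cameras, so I took a middle value, which the grip on the knob confirmed.

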